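# Pin together a display-stand swivel joint

### The job

Put together the swivel joint of the display stand in the bench fixture: lay the round spacer flat on the square post, lay the metal arm on top of it with its holed end over the spacer and the end with the upright lugs resting in the flared cradle, all three holes in line, then take the headed pin out of its block and pass it down through arm and spacer into the post until its head sits flush on the arm. Leave the other things on the bench where they are.

Things in the scene. Friction and masses are not known exactly. Their poses are not given: they have to be found in the camera images.
- fixture: Fixed fixture: dark steel base plate 200 x 90 x 12 mm carrying a square aluminium post and a cradle. Origin: centre of the base plate's underside, on the table. Its +x axis runs from post (x = -55 mm) to cradle (x = +55 mm), z up. Its position and yaw vary.
- post_hole (a point): Centre of the hole's mouth in the fixture's square post (50 x 50 mm, top 57 mm above the table). The hole is 15 mm wide, round, vertical, blind, 36 mm deep, with a small bevel.
- cradle (a point): Centre of the cradle's flat floor, 69 mm above the table (12 mm higher than the post top, so level with the top of the spacer lying on the post). Floor 30 mm long (along fixture x); its two side walls flare outwards, about 43 mm apart at the floor and 54 mm at the rim, rim 10 mm above the floor.
- spacer: Loose black plastic spacer ring, outer diameter 46 mm, hole 15 mm, 12 mm thick, about 60 g, lying flat on the table. Origin: centre of its underside.
- stand_bar: Loose aluminium stand arm lying on the table: flat bar 156 mm (x) x 36 mm (y) x 10 mm thick, about 160 g, with a vertical 15 mm hole at x = -58 mm and, at the other end, two upright lugs (x = +49 to +71 mm, each 5 mm thick, centred at y = +-12.5 mm, tops 34 mm above the underside). Origin: centre of the bar's underside; z up. Its balance point lies within 10 mm of the origin (towards the lugs).
- bar_hole (a point): Centre of the arm's hole at the underside of the bar (58 mm from the arm's origin towards -x).
- bar_lugs (a point): Point of the arm's underside at the lug end (52 mm from the arm's origin towards +x) that comes to rest at about the centre of the cradle floor.
- pin_block: Fixed black plastic block 70 x 50 x 58 mm with a vertical 15 mm hole, 54 mm deep, in the middle of its top. Origin: centre of its underside.
- pin: Loose steel pivot pin, about 90 g, standing upright in the pin block with its head resting on the block's top. Shank 12 mm diameter and 50 mm long, the lowest 8 mm tapering to 6 mm; round head 22 mm diameter, 20 mm tall. Origin: centre of the tip (lower end), z along the pin towards the head.
- pin_head (a point): Centre of the underside of the pin's head, 50 mm above the tip.
- battery: Bystander: black laptop battery 200 x 45 x 20 mm. Origin: centre of its underside.
- cover: Bystander: thin black cover plate 75 x 65 x 6 mm. Origin: centre of its underside.
- drive: Bystander: flat metal drive 70 x 100 x 9.5 mm. Origin: centre of its underside.
- screwdriver: Bystander: screwdriver lying on the table; origin a point on it.
- brush: Bystander: cleaning brush lying on the table; origin a point on it.
Things that resemble listed ones, but are neither listed nor needed, are in the scene too. Leave any purple look-alike of the spacer alone.

How it is judged:
By the outcome, as a careful person would: the job done as asked, in the order asked, and still so for the second after the job is handed in, with the robot touching nothing.
It also fails if it takes over 72 s, if anything falls off the work surface, if the arm or the gripper's body presses on something with over 40 N, if the wrist force passes 120 N, or if a joint passes its speed limit or range.

### The arm

A 6-joint arm with a two-finger parallel gripper is mounted at the origin on the work surface. World frame = base frame: x ahead of the robot, y to its left, z up, the work surface at z = 0. Lengths are in m, angles in rad, forces in N, time in s.
With the tool pointing down it reaches from about 0.35 to 0.85 m from the base axis. Payload 8.1 kg.
Tool frame: the origin (TCP) lies at the very end of the fingers, on their centre line; the grasp point (between the pads) lies 19 mm behind it (pinch_z is the distance from the TCP to the grasp point, in m); z points along the fingers, y is the direction in which the jaws open and shut (so a half turn about z gives the same grasp; the last joint's range is limited). The gripper opens to 93 mm and grips with 3 to 60 N. Pads are 15 mm wide; open, the fingers measure 128 mm over their backs; the gripper's body (75 mm by 188 mm) begins 65 mm behind the grasp point.
Start: joints at [-1.423, 0.13, 1.488, -0, 1.523, -0.085], TCP at [0.138, -0.584, 0.191] pointing down, gripper open.
Joint ranges: [-2.96, 2.96], [-0.89, 2.26], [0.02, 2.5], [-1.34, 4.48], [0, 2.73], [-2.66, 2.66]. Speed limits (rad/s): [2.39, 2.39, 2.79, 3.14, 3.14, 3.14].

### API

Orientations are given as a rotation vector (axis times angle).
In Python, from plant import * gives the robot as it stands.
- The arm moves only by the tool move_arm, never from a script. Its argument "series" is a list of rows, each a list of 7 numbers: the shift along the tool's x, y, z each as a share of 10 cm, from -1 to 1, then the turn, a rotation vector about the tool's x, y, z each as a share of 180 degrees, from -1 to 1, then the opening, from -1 (shut) to 1 (fully open). In form: [[dx, dy, dz, rx, ry, rz, jaw], ...]. A call has 1 to 8 rows; each row is the pose to reach, as a shift and turn from the pose commanded when the call began, along the tool's axes at that moment, turning the shorter way round; what a row does not reach only later rows make up. A row lasts 1/10 s, in which the tool goes at most 50 mm and 8.59 degrees, less where a joint would pass 70% of its speed; a pose out of reach is approached as far as the arm can. A call with a number of a shift or a turn outside -1 to 1 is refused whole. A call with a gripper value outside its range is refused whole. The fingers move at their own pace and stop on an object; "squeeze" is the grip in N (left out, the last holds). Time passes only in rows, so rows that repeat a pose let the fingers close. It gives the time, the measured TCP pose, the force and the opening at its end, in the units of the state.
- read_state(): the state, without advancing time (a new reading comes with each control period).
- read_camera(name): name is "scene" or "top"; returns a dict with "frame" (420x560x3 uint8, red, green, blue), "K" (3x3 intrinsics, pixels), "rvec" (rotation vector, rad) and "tvec" (3), from world to camera coordinates, as OpenCV has them. Camera axes: x right, y down, z forward; pixel columns grow to the right and rows downward; lengths in m; the calibration is good to about 2 mm. A picture is of the moment at which its call begins. There is no depth.
- close_job(): hands the job in, once; it reports no verdict.
The state is a dict: "t": time; "q": joint angles; "dq": joint speeds; "joint_torque": joint torques, N m; "tool_pos": TCP position; "orientation": TCP orientation; "force": force on the tool from outside, world axes, zero at the start; "wrist_torque": the same for the moment, N m; "opening": finger opening in m.
Only numpy, scipy, OpenCV 4.12 (cv2) and the standard library are available. Lean on these libraries where they do the work, as an engineer would, in place of code of your own. Each camera call takes 0.05 s, during which the arm holds its last target.

## Working session

There is one attempt and no reset: what is moved stays moved. The work goes in short steps, Python scripts to look and compute and a tool call to move; the robot and the scene stay as the last step left them, time stands still between calls to the robot, and variables do not carry over. Pictures are saved under pics/ and viewed, and the job is handed in when it is done.

Besides the shell and the picture viewer there is one more tool, called after "Call:" as name(argument=value, ...), one argument or row to a line, values as JSON. move_arm: Moves the arm, as the interface text tells. Shift numbers are shares of 10 cm and turn numbers shares of 180 degrees, none past 1 either way. Its arguments: {"type":"object","properties":{"series":{"type":"array","items":{"type":"array","items":{"type":"number"}}},"squeeze":{"type":"number"}},"required":["series"]}

```bash
mkdir -p pics; ls; python3 - <<'E'
from plant import *
import cv2,numpy as np
for n in("scene","top"):
    d=read_camera(n); cv2.imwrite(f"pics/{n}0.png",d["frame"][:,:,::-1]); np.savez(f"{n}0.npz",**d)
    print(n,d["K"].tolist(),d["rvec"],d["tvec"])
print(read_state())
E
```

```text
pics
scene [[401.2734438682092, 0.0, 279.40092222065937], [0.0, 401.2734438682092, 205.7402808743952], [0.0, 0.0, 1.0]] [ 2.10360689  1.41112773 -0.52397731] [-0.18551274 -0.34125779  1.36208199]
top [[433.3699959624784, 0.0, 278.96332261923294], [0.0, 433.3699959624784, 216.18990077991052], [0.0, 0.0, 1.0]] [ 2.1274562  -2.18883323  0.13125086] [0.03085994 0.55176485 1.37349189]
{'t': 0.1, 'q': array([-1.42339109e+00,  1.31058924e-01,  1.48917122e+00, -1.35746961e-05,
        1.52298050e+00, -8.53785635e-02]), 'dq': array([-0.00103351, -0.0016805 , -0.00221282, -0.0003081 ,  0.00027257,
       -0.00048778]), 'joint_torque': array([ 1.80480329e-03, -5.61341715e+01, -4.93094766e+01,  7.70366471e-02,
        2.89390184e-02, -5.91064077e-05]), 'tool_pos': array([ 0.13836011, -0.58326401,  0.19000787]), 'orientation': array([-3.11873100e+00, -3.64644181e-01,  1.00044823e-04]), 'force': array([-0.11017404, -0.29545175,  0.32543672]), 'wrist_torque': array([ 0.0072074 , -0.01487239, -0.02892077]), 'opening': 0.0928073614136106}
```

View pics/scene0.png

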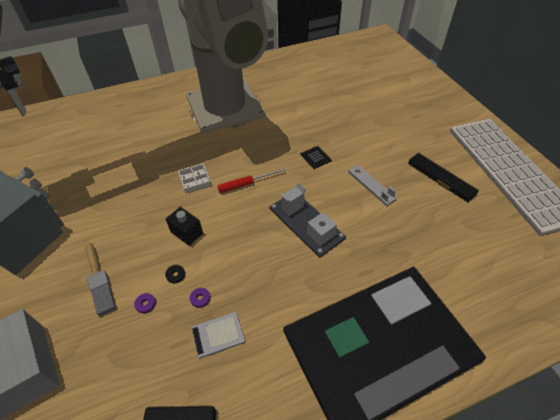

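View pics/top0.png

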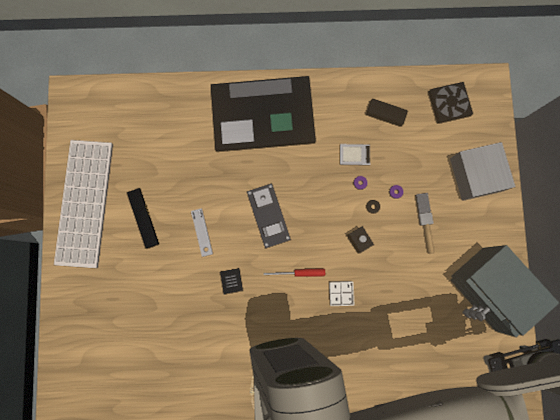

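Spacer candidates in the top view are the black ring at (373,206) and the purple rings at (360,183) and (397,191); I choose the black one. For the arm, there is the silver bar with lugs at (202,232), and the black bar at (143,218) is the battery. The pin is in the black block at (360,240), and the fixture is at (268,215). Next I check these in close crops.

```bash
python3 - <<'E'
import cv2,numpy as np
t=cv2.imread("pics/top0.png");s=cv2.imread("pics/scene0.png")
def c(im,x,y,w,h,k): return cv2.resize(im[y:y+h,x:x+w],None,fx=k,fy=k,interpolation=cv2.INTER_CUBIC)
a=np.hstack([c(t,180,175,66,100,6),c(t,235,175,66,100,6)])
b=np.hstack([c(t,335,170,66,100,6),c(s,150,190,66,100,6)])
d=np.hstack([c(s,265,150,133,100,6)])
cv2.imwrite("pics/c1.png",a);cv2.imwrite("pics/c2.png",b);cv2.imwrite("pics/c3.png",d)
E
```

```text
(no output)
```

View pics/c1.png

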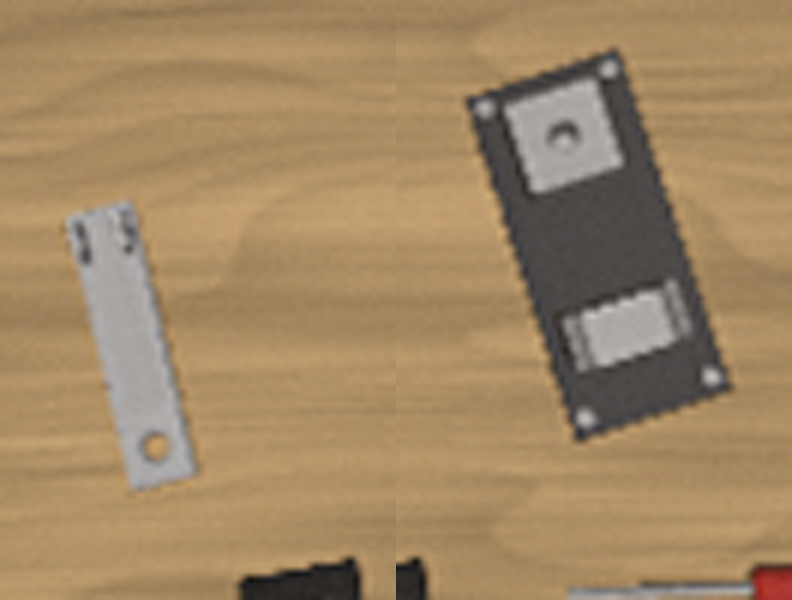

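View pics/c2.png

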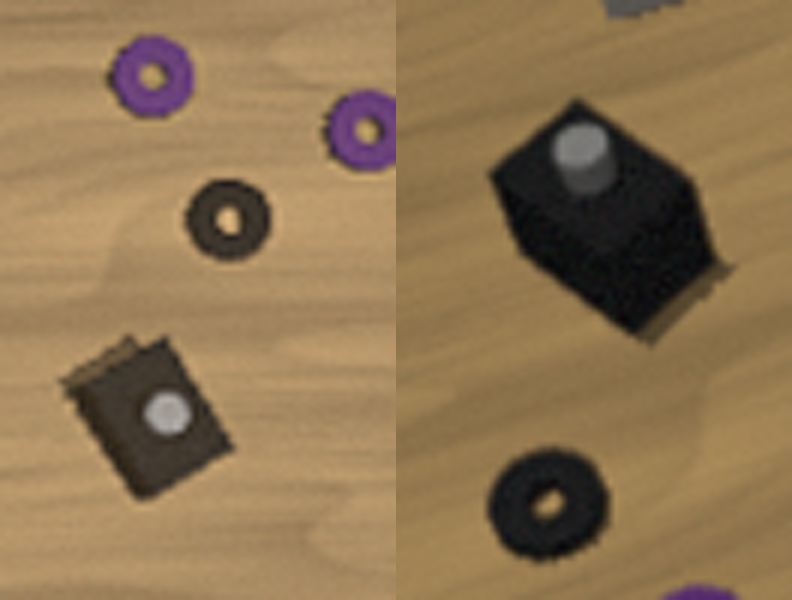

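View pics/c3.png

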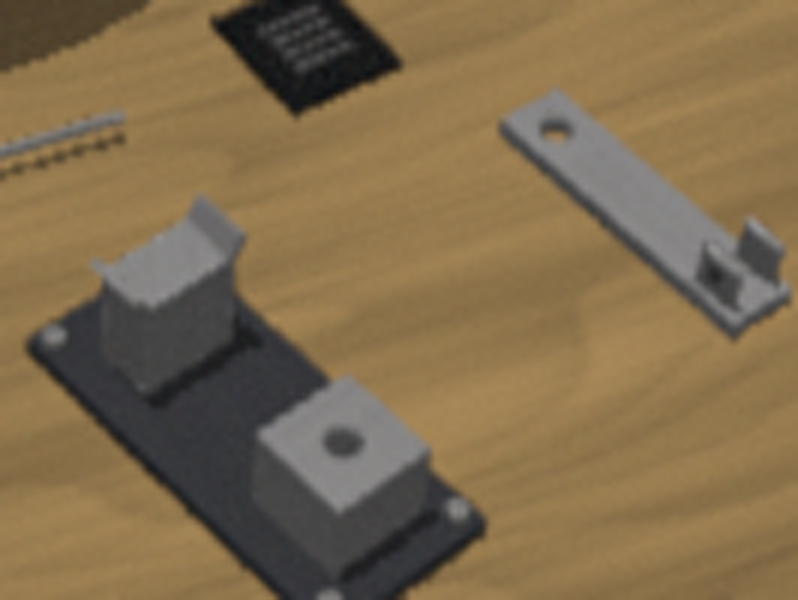

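Crops show: c2 has the black ring at crop (228,220) and the purple ones beside it, with the pin head at (167,412). c1 and c3 show the bar with its hole end near the robot and its lugs at the far end, while the fixture's post is at the far end and its cradle near the robot. I'll now fit poses by silhouette.

```bash
cat > fit.py <<'E'
import cv2,numpy as np
from scipy.optimize import minimize
def proj(d,P): return cv2.projectPoints(np.asarray(P,float),d["rvec"],d["tvec"],d["K"],None)[0][:,0]
def unproj(d,uv,z):
    R=cv2.Rodrigues(d["rvec"])[0]; r=R.T@np.linalg.inv(d["K"])@np.array([uv[0],uv[1],1.]); c=-R.T@np.ravel(d["tvec"])
    return c+r*(z-c[2])/r[2]
def box(x0,x1,y0,y1,z0,z1): return np.array([[x,y,z] for x in(x0,x1) for y in(y0,y1) for z in(z0,z1)])
def cyl(r,z0,z1,x=0,y=0,n=48):
    a=np.arange(n)*2*np.pi/n; return np.array([[x+r*np.cos(t),y+r*np.sin(t),z] for t in a for z in(z0,z1)])
def wall(s):
    return np.array([[x,s*y,z] for x in(.04,.07) for y,z in((.0215,.069),(.0255,.069),(.027,.079),(.0295,.079))])
M={"fixture":[box(-.1,.1,-.045,.045,0,.012),box(-.08,-.03,-.025,.025,0,.057),box(.04,.07,-.0215,.0215,0,.069),wall(1),wall(-1)],
"spacer":[cyl(.023,0,.012)],
"bar":[box(-.078,.078,-.018,.018,0,.01),box(.049,.071,.010,.015,0,.034),box(.049,.071,-.015,-.010,0,.034)],
"block":[box(-.035,.035,-.025,.025,0,.058),cyl(.011,.058,.078)],
"head":[cyl(.011,0,.02)]}
def render(d,parts,p,roi,k=4):
    x,y,yaw,z=p; c,s=np.cos(yaw),np.sin(yaw); u0,v0,w,h=roi
    im=np.zeros((h*k,w*k),np.uint8)
    for P in parts:
        W=np.c_[x+c*P[:,0]-s*P[:,1],y+s*P[:,0]+c*P[:,1],P[:,2]+z]
        q=(proj(d,W)-[u0,v0]+.5)*k-.5
        hull=cv2.convexHull(q.astype(np.float32))
        cv2.fillConvexPoly(im,np.round(hull*256).astype(np.int32),255,shift=8)
    return cv2.resize(im,(w,h),interpolation=cv2.INTER_AREA)/255.
def mask(fr,kind):
    f=fr.astype(float); ch=(f[...,0]-f[...,2])/(f.sum(2)+1)
    if kind=="grey": return np.clip((.17-ch)/.08+0.5,0,1)   # tune
    return np.clip((np.clip(85-f.mean(2),-40,40))/40+.5,0,1)
def fit(ds,parts,p0,kind,z=0,pad=30,yaw=True,mk=None):
    rois=[];ms=[]
    for d in ds:
        c=proj(d,[[p0[0],p0[1],z]])[0]; r=(int(c[0]-pad),int(c[1]-pad),2*pad,2*pad); rois.append(r)
        m=(mk or mask)(d["frame"],kind)[r[1]:r[1]+r[3],r[0]:r[0]+r[2]]; ms.append(m)
    def cost(v):
        t=0
        for d,r,m in zip(ds,rois,ms):
            g=render(d,parts,(p0[0]+v[0]*.001,p0[1]+v[1]*.001,p0[2]+v[2]*.02*yaw,z),r); t+=((g-m)**2).sum()
        return t
    b=None
    for s in(8,2):
        v0=b.x if b is not None else np.zeros(3)
        b=minimize(cost,v0,method="Nelder-Mead",options=dict(initial_simplex=np.vstack([v0,v0+np.eye(3)*s]),xatol=.02,fatol=.01,maxiter=400))
    return np.array([p0[0]+b.x[0]*.001,p0[1]+b.x[1]*.001,p0[2]+b.x[2]*.02*yaw]),b.fun
def load(n):
    z=np.load(n); return {k:z[k] for k in z.files}
E
python3 - <<'E'
from fit import *
T=load("top0.npz");S=load("scene0.npz")
for d,pts in((T,dict(bar=(195,215),wood=(225,230),shadow=(345,230),base=(270,205),post=(258,195),spacer=(367,206),block=(355,238))),(S,dict(bar=(370,183),wood=(420,220),base=(300,225),spacer=(169,273),block=(180,232),post=(320,235)))):
    for k,(u,v) in pts.items(): 
        f=d["frame"][v,u].astype(float); print(k,f,(f[0]-f[2])/(f.sum()+1))
# inital guesses
def ui(u,v,z): return unproj(T,(u,v),z)
h=ui(235+(564-396)/6,175+137/6,.057); cr=ui(235+(635-396)/6,175+330/6,.069)
yaw=np.arctan2(*(cr-h)[[1,0]]); fx=(h+cr)/2
bh=ui(180+155/6,175+447/6,.01); bl=ui(180+104/6,175+235/6,.01); by=np.arctan2(*(bl-bh)[[1,0]]); bc=bh+.058*np.array([np.cos(by),np.sin(by),0])
sp=ui(335+228/6,170+220/6,.012); pn=ui(335+167/6,170+412/6,.078)
print(h,cr,yaw,bh,by,bc,sp,pn)
# block yaw from crop
a=ui(335+165/6,170+338/6,.058);b=ui(335+232/6,170+447/6,.058); yb=np.arctan2(*(b-a)[[1,0]]);print(a,b,yb)
for ds,n in(([T],"T"),([S],"S"),([T,S],"TS")):
    print(n,"fix",fit(ds,M["fixture"],(fx[0],fx[1],yaw),"grey",pad=48))
    print(n,"bar",fit(ds,M["bar"],(bc[0],bc[1],by),"grey",pad=32))
    print(n,"sp",fit(ds,M["spacer"],(sp[0],sp[1],0),"dark",pad=12,yaw=False))
    print(n,"blk",fit(ds,M["block"][:1],(pn[0],pn[1],yb),"dark",pad=24))
    print(n,"pin",fit(ds,M["head"],(pn[0],pn[1],0),"bright",z=.058,pad=8,yaw=False,mk=lambda f,k:np.clip((f.mean(2)-80)/60,0,1)))
E
```

```text
bar [175. 170. 169.] 0.011650485436893204
wood [169. 137.  96.] 0.18114143920595532
shadow [182. 149. 104.] 0.17889908256880735
base [81. 74. 71.] 0.04405286343612335
post [168. 164. 161.] 0.01417004048582996
spacer [56. 49. 40.] 0.1095890410958904
block [67. 56. 47.] 0.11695906432748537
bar [134. 132. 132.] 0.005012531328320802
wood [146. 120.  76.] 0.20408163265306123
base [55. 57. 59.] -0.023255813953488372
spacer [30. 27. 29.] 0.011494252873563218
block [13. 14. 13.] 0.0
post [81. 79. 80.] 0.004149377593360996
[0.61036363 0.0647276  0.057     ] [0.50462018 0.02946404 0.069     ] -2.8197080984404788 [0.45237795 0.25745376 0.01      ] 0.22757736388138045 [0.50888247 0.2705396  0.01      ] [ 0.57789233 -0.29641808  0.012     ] [ 0.46882311 -0.24459179  0.078     ]
[ 0.5093689  -0.24943631  0.058     ] [ 0.45068509 -0.28175056  0.058     ] -2.638250342575242
T fix (array([ 0.56020489,  0.0507725 , -2.8495589 ]), np.float64(1417.4126162954115))
T bar (array([0.51064962, 0.27214912, 0.21925093]), np.float64(642.397301747975))
T sp (array([ 0.58054364, -0.29632139,  0.        ]), np.flo
[... 358 characters left out ...]
47631906))
S sp (array([ 0.58166378, -0.29941873,  0.        ]), np.float64(12.79983299692426))
S blk (array([ 0.47268662, -0.24553515, -2.62566011]), np.float64(84.83066152441369))
S pin (array([ 0.42742393, -0.23782636,  0.        ]), np.float64(21.561913580246912))
TS fix (array([ 0.56014203,  0.04958128, -2.84777219]), np.float64(1563.3603144994688))
TS bar (array([0.51115669, 0.27051555, 0.2198585 ]), np.float64(712.0804700485265))
TS sp (array([ 0.58131415, -0.2987759 ,  0.        ]), np.float64(46.49478662053056))
TS blk (array([ 0.47152743, -0.24511973, -2.61960328]), np.float64(174.0177770569012))
TS pin (array([ 0.46981381, -0.24530182,  0.        ]), np.float64(76.30690012388398))
```

```bash
sed -i 's|(.17-ch)/.08+0.5|(.11-ch)/.1+0.5|; s|np.clip(85-f|np.clip(88-f|' fit.py; python3 - <<'E'
from fit import *
T=load("top0.npz");S=load("scene0.npz")
def br(f,k):
    f=f.astype(float);ch=(f[...,0]-f[...,2])/(f.sum(2)+1); return np.clip((f.mean(2)-45)/40,0,1)*(ch<.09)
for ds,n in(([T],"T"),([S],"S"),([T,S],"TS")):
    print(n,"fix",fit(ds,M["fixture"],(.56,.05,-2.85),"grey",pad=48))
    print(n,"bar",fit(ds,M["bar"],(.511,.271,.22),"grey",pad=30))
    print(n,"sp",fit(ds,M["spacer"],(.581,-.298,0),"dark",pad=11,yaw=False))
    print(n,"blk",fit(ds,M["block"][:1],(.4705,-.244,-2.63),"dark",pad=22))
    print(n,"pin",fit(ds,M["head"],(.470,-.245,0),"bright",z=.058,pad=9,yaw=False,mk=br))
E
```

```text
T fix (array([ 0.55972423,  0.05085606, -2.84889491]), np.float64(33.73000193224936))
T bar (array([0.51053051, 0.27237589, 0.2282953 ]), np.float64(12.972093185374304))
T sp (array([ 0.58050688, -0.29670336,  0.        ]), np.float64(22.094428104575165))
T blk (array([ 0.47086014, -0.24232469, -2.64104003]), np.float64(57.03000336409074))
T pin (array([ 0.47030107, -0.24517589,  0.        ]), np.float64(1.3407026143790848))
S fix (array([ 0.56027598,  0.04947786, -2.85425666]), np.float64(114.02580554098239))
S bar (array([0.51166791, 0.26975605, 0.22180491]), np.float64(8.953693246639059))
S sp (array([ 0.58169191, -0.29942535,  0.        ]), np.float64(11.494881776239907))
S blk (array([ 0.47266167, -0.24560215, -2.62397713]), np.float64(85.68373798539022))
S pin (array([ 0.46934828, -0.24641475,  0.        ]), np.float64(17.87942522106882))
TS fix (array([ 0.55986332,  0.04985748, -2.84955163]), np.float64(160.13127494667148))
TS bar (array([0.51074775, 0.2708388 , 0.22655982]), np.float64(51.727260979956505))
TS sp (array([ 0.58122415, -0.29875382,  0.        ]), np.float64(44.23947520184544))
TS blk (array([ 0.47147033, -0.24521874, -2.6366896 ]), np.float64(176.45136918492886))
TS pin (array([ 0.46960706, -0.2459555 ,  0.        ]), np.float64(20.729851018838907))
```

```bash
cat > go.py <<'E'
from plant import *
import numpy as np, sys
from scipy.spatial.transform import Rotation as Ro
def need(x,y,z,yaw):
    s=read_state(); R=Ro.from_rotvec(s["orientation"]).as_matrix()
    T=np.column_stack([[np.cos(yaw),np.sin(yaw),0],[np.sin(yaw),-np.cos(yaw),0],[0,0,-1]])
    d=R.T@(np.array([x,y,z])-s["tool_pos"])/.1; r=Ro.from_matrix(R.T@T).as_rotvec()/np.pi
    print("t",round(s["t"],2),"pos",s["tool_pos"].round(4),"yaw",round(float(np.arctan2(R[1,0],R[0,0])),4),"q",s["q"].round(2),"F",s["force"].round(1),"open",round(s["opening"],4))
    print("shift",d.round(3),"turn",r.round(4))
if __name__=="__main__": need(*map(float,sys.argv[1:5]))
E
python3 go.py .581 -.298 .1 -.24; python3 -c "
from fit import *;T=load('top0.npz')
for u,v in((360,183),(397,191),(480,170),(508,290)):print(unproj(T,(u,v),.012))"
```

```text
t 0.1 pos [ 0.1384 -0.5833  0.19  ] yaw 0.2328 q [-1.42  0.13  1.49 -0.    1.52 -0.09] F [-0.1 -0.3  0.3] open 0.0928
shift [ 4.965 -1.753  0.904] turn [-5.000e-04  1.000e-04  1.505e-01]
[ 0.65858643 -0.25754762  0.012     ]
[ 0.62808354 -0.37887997  0.012     ]
[ 0.69116688 -0.66000369  0.012     ]
[ 0.29412995 -0.7167844   0.012     ]
```

Call:
move_arm(
  series=[
    [0.35,-0.12,0,0,0,0,0.4],
    [0.7,-0.24,0,0,0,0,0.4],
    [1,-0.35,0,0,0,0,0.4],
    [1,-0.35,0,0,0,0,0.4],
  ],
)

```text
t: 0.5
tool_pos: [0.2306, -0.5245, 0.1905]
orientation: [-3.118, -0.37, -0.002]
force: [0.1, 0.0, 0.1]
opening: 0.0674
```

Call:
move_arm(
  series=[
    [0.4,-0.14,0,0,0,0,0.4],
    [0.8,-0.28,0,0,0,0,0.4],
    [1,-0.35,0,0,0,0,0.4],
  ],
)

```text
t: 0.8
tool_pos: [0.3185, -0.4681, 0.1906]
orientation: [-3.119, -0.366, -0.001]
force: [-0.3, 0.5, -0.2]
opening: 0.0648
```

Call:
move_arm(
  series=[
    [0.4,-0.14,0,0,0,0,0.4],
    [0.8,-0.28,0,0,0,0,0.4],
    [1,-0.35,0,0,0,0,0.4],
  ],
)

```text
t: 1.1
tool_pos: [0.4079, -0.4108, 0.1905]
orientation: [-3.119, -0.367, -0.0]
force: [-0.1, 0.0, 0.2]
opening: 0.065
```

Call:
move_arm(
  series=[
    [0.4,-0.14,0.1,0,0,0,0.4],
    [0.8,-0.28,0.2,0,0,0,0.4],
    [1,-0.35,0.3,0,0,0,0.4],
  ],
)

```text
t: 1.4
tool_pos: [0.4973, -0.3537, 0.1602]
orientation: [-3.12, -0.367, -0.0]
force: [-0.9, -0.6, -0.1]
opening: 0.065
```

```bash
python3 go.py .581 -.298 .05 -.24
```

```text
t 1.4 pos [ 0.4973 -0.3537  0.1602] yaw 0.2344 q [-0.7   0.17  1.5   0.    1.47  0.63] F [-0.9 -0.6 -0.1] open 0.065
shift [ 0.943 -0.347  1.103] turn [-2.00e-04 -1.00e-04  1.51e-01]
```

Call:
move_arm(
  series=[
    [0.3,-0.11,0.2,0,0,0.045,0.4],
    [0.6,-0.22,0.5,0,0,0.09,0.4],
    [0.85,-0.33,0.8,0,0,0.13,0.4],
    [0.92,-0.34,0.9,0,0,0.15,0.4],
    [0.92,-0.34,0.9,0,0,0.15,0.4],
    [0.92,-0.34,0.9,0,0,0.15,0.4],
  ],
)

```text
t: 2.0
tool_pos: [0.5766, -0.3016, 0.0709]
orientation: [3.12, -0.37, -0.001]
force: [0.2, -0.4, 0.0]
opening: 0.0651
```

```bash
python3 go.py .581 -.298 .004 -.24
```

```text
t 2.0 pos [ 0.5766 -0.3016  0.0709] yaw -0.2364 q [-0.56  0.35  1.46 -0.    1.34  1.25] F [ 0.2 -0.4  0. ] open 0.0651
shift [ 0.035 -0.045  0.669] turn [0.0001 0.0002 0.0012]
```

Call:
move_arm(
  series=[
    [0.035,-0.045,0.2,0,0,0,0.4],
    [0.035,-0.045,0.4,0,0,0,0.4],
    [0.035,-0.045,0.55,0,0,0,0.4],
    [0.035,-0.045,0.65,0,0,0,0.4],
    [0.035,-0.045,0.66,0,0,0,0.4],
    [0.035,-0.045,0.66,0,0,0,0.4],
  ],
)

```text
t: 2.6
tool_pos: [0.5816, -0.2979, 0.0055]
orientation: [3.119, -0.374, 0.001]
force: [0.2, 0.1, -0.2]
opening: 0.0649
```

```bash
python3 go.py .581 -.298 .004 -.24; python3 - <<'E'
from plant import *
import cv2
d=read_camera("scene");f=d["frame"][200:320,120:280,::-1];cv2.imwrite("pics/g1.png",cv2.resize(f,None,fx=5,fy=5,interpolation=cv2.INTER_CUBIC))
E
```

```text
t 2.6 pos [ 0.5816 -0.2979  0.0055] yaw -0.2386 q [-0.55  0.42  1.49 -0.    1.23  1.26] F [ 0.2  0.1 -0.2] open 0.0649
shift [-0.005  0.002  0.015] turn [ 0.0001 -0.0002  0.0005]
```

View pics/g1.png

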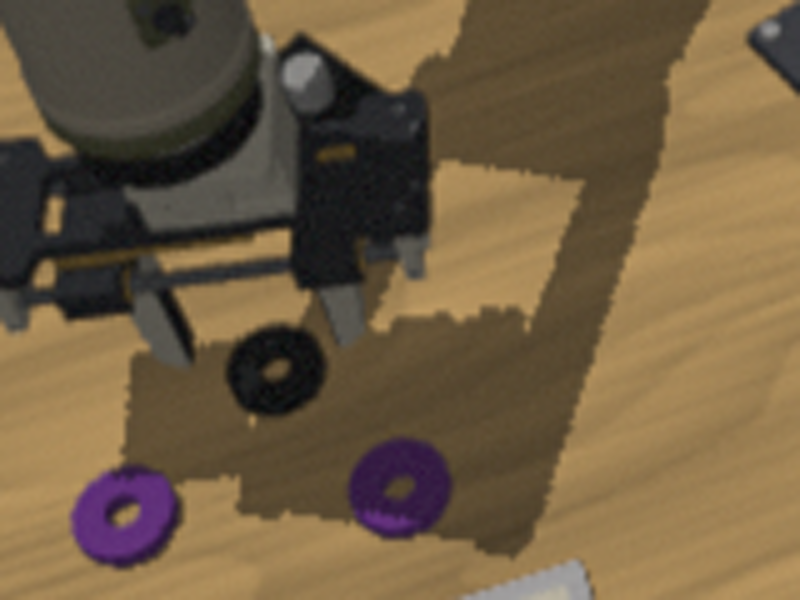

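```bash
python3 - <<'E'
from fit import *
from plant import *
d=read_camera("scene");s=read_state();p=s["tool_pos"];R=cv2.Rodrigues(s["orientation"])[0]
h=.0325
P=[p]+[p+R@np.array([a,b*h,0]) for a in(-.0075,.0075) for b in(-1,1)]+[p+R@np.array([a,b*h,-.02]) for a in(-.0075,.0075) for b in(-1,1)]
q=proj(d,P);print(((q-[120,200])*5+2).round(0))
f=d["frame"][:,:,::-1].copy()[240:300,130:210];f=cv2.resize(f,None,fx=10,fy=10,interpolation=cv2.INTER_CUBIC)
for u in q: cv2.circle(f,tuple(int(v) for v in (u-[130,240])*10+5),4,(0,0,255),-1)
cv2.imwrite("pics/g2.png",f)
E
```

```text
[[280. 370.]
 [349. 347.]
 [211. 365.]
 [349. 374.]
 [210. 393.]
 [341. 325.]
 [200. 343.]
 [341. 352.]
 [199. 371.]]
```

View pics/g2.png

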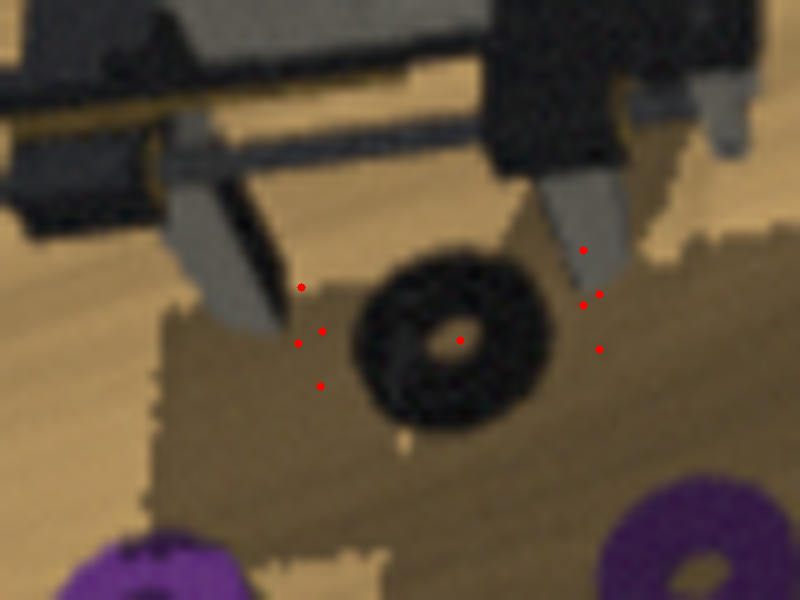

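Call:
move_arm(
  series=[
    [0,0,0,0,0,0,-0.2],
    [0,0,0,0,0,0,-0.2],
    [0,0,0,0,0,0,-0.2],
    [0,0,0,0,0,0,-0.2],
    [0,0,0,0,0,0,-0.2],
    [0,0,0,0,0,0,-0.2],
  ],
  squeeze=8,
)

```text
t: 3.3
tool_pos: [0.5815, -0.2974, 0.0049]
orientation: [-3.119, 0.374, 0.0]
force: [0.1, -0.4, -0.1]
opening: 0.0372
```

```bash
python3 - <<'E'
from fit import *
from plant import *
d=read_camera("scene");s=read_state();p=s["tool_pos"];R=cv2.Rodrigues(s["orientation"])[0]
h=s["opening"]/2;print(s["opening"],p,s["force"])
P=[p]+[p+R@np.array([a,b*h,0]) for a in(-.0075,.0075) for b in(-1,1)]+[p+R@np.array([a,b*h,-.02]) for a in(-.0075,.0075) for b in(-1,1)]
q=proj(d,P)
f=d["frame"][:,:,::-1].copy()[240:300,130:210];f=cv2.resize(f,None,fx=10,fy=10,interpolation=cv2.INTER_CUBIC)
for u in q: cv2.circle(f,tuple(int(v) for v in (u-[130,240])*10+5),4,(0,0,255),-1)
cv2.imwrite("pics/g3.png",f)
E
```

```text
0.03704949826968192 [ 0.58146616 -0.29741098  0.00489479] [-0.21175153  0.27902656  0.01400559]
```

View pics/g3.png

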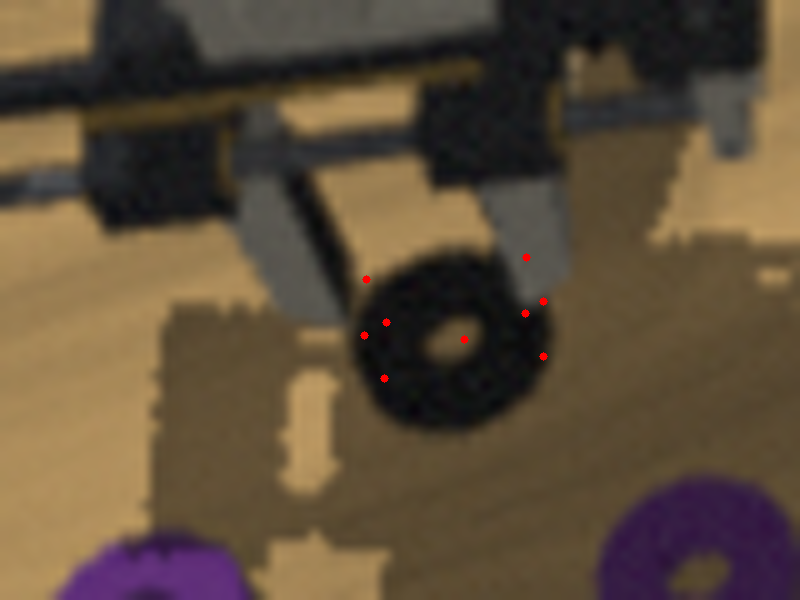

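```bash
python3 - <<'E'
from fit import *
from plant import *
d=read_camera("top");s=read_state();p=s["tool_pos"];R=cv2.Rodrigues(s["orientation"])[0]
h=s["opening"]/2
P=[p]+[p+R@np.array([a,b*h,0]) for a in(-.0075,.0075) for b in(-1,1)]+[p+R@np.array([0,b*.094,-.084]) for b in(-1,1)]
q=proj(d,P)
f=d["frame"][:,:,::-1].copy()[160:260,320:450];f=cv2.resize(f,None,fx=6,fy=6,interpolation=cv2.INTER_CUBIC)
for u in q: cv2.circle(f,tuple(int(v) for v in (u-[320,160])*6+3),3,(0,0,255),-1)
cv2.imwrite("pics/g4.png",f)
E
```

```text
(no output)
```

View pics/g4.png

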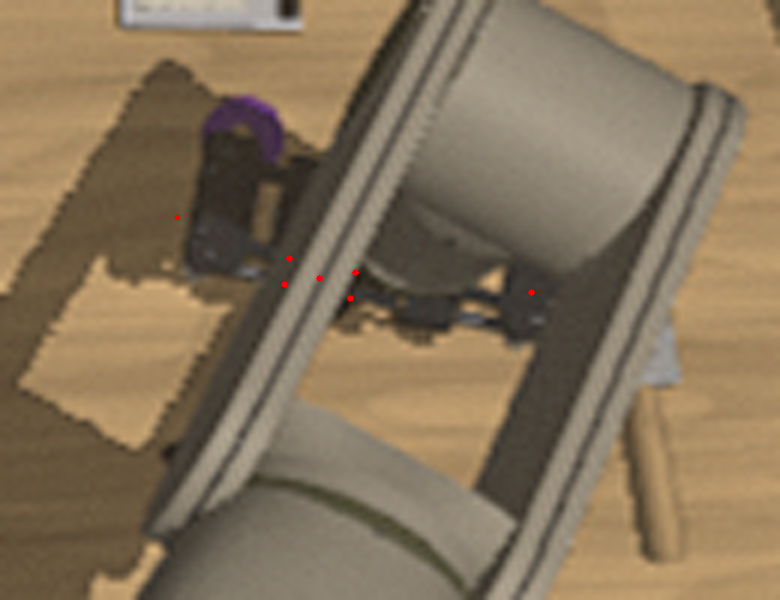

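The jaws closed to 37 mm without touching the ring, and in g3 the tips at about (345,322) and (520,305) sit roughly 5 px above their predicted positions. The fingertips are therefore probably higher than the reported TCP. I reopen and probe downwards gently.

Call:
move_arm(
  series=[
    [0,0,0,0,0,0,0.4],
    [0,0,0,0,0,0,0.4],
    [0,0,0,0,0,0,0.4],
    [0,0,0,0,0,0,0.4],
    [0,0,0.02,0,0,0,0.4],
    [0,0,0.04,0,0,0,0.4],
    [0,0,0.04,0,0,0,0.4],
  ],
)

```text
t: 4.1
tool_pos: [0.5811, -0.2972, 0.0003]
orientation: [-3.119, 0.374, 0.001]
force: [0.1, 0.5, -1.1]
opening: 0.0652
```

```bash
python3 go.py .581 -.298 .004 -.24
```

```text
t 4.1 pos [ 5.811e-01 -2.972e-01  3.000e-04] yaw -0.2385 q [-0.55  0.43  1.5   0.    1.22  1.26] F [ 0.1  0.5 -1.1] open 0.0652
shift [ 0.001  0.008 -0.037] turn [-0.0001  0.0003  0.0005]
```

Call:
move_arm(
  series=[
    [0,0,0.015,0,0,0,0.4],
    [0,0,0.03,0,0,0,0.4],
    [0,0,0.03,0,0,0,0.4],
  ],
)

```text
t: 4.4
tool_pos: [0.5813, -0.2973, -0.0024]
orientation: [-3.119, 0.374, 0.001]
force: [0.4, -0.1, 0.4]
opening: 0.0652
```

Call:
move_arm(
  series=[
    [0,0,0.015,0,0,0,0.4],
    [0,0,0.03,0,0,0,0.4],
    [0,0,0.03,0,0,0,0.4],
  ],
)

```text
t: 4.7
tool_pos: [0.5813, -0.2973, -0.0054]
orientation: [-3.119, 0.374, 0.001]
force: [0.3, -0.2, 0.6]
opening: 0.0651
```

Call:
move_arm(
  series=[
    [0,0,0.015,0,0,0,0.4],
    [0,0,0.03,0,0,0,0.4],
    [0,0,0.03,0,0,0,0.4],
  ],
)

```text
t: 5.0
tool_pos: [0.5813, -0.2973, -0.0084]
orientation: [-3.119, 0.374, 0.001]
force: [-0.1, -0.0, 0.6]
opening: 0.0647
```

Call:
move_arm(
  series=[
    [0,0,0.015,0,0,0,0.4],
    [0,0,0.03,0,0,0,0.4],
    [0,0,0.03,0,0,0,0.4],
  ],
)

```text
t: 5.3
tool_pos: [0.5813, -0.2973, -0.0114]
orientation: [-3.119, 0.374, 0.001]
force: [0.0, -0.1, -0.4]
opening: 0.0652
```

```bash
python3 - <<'E'
from fit import *
from plant import *
d=read_camera("scene")
f=d["frame"][:,:,::-1].copy()[240:300,130:210];f=cv2.resize(f,None,fx=10,fy=10,interpolation=cv2.INTER_CUBIC)
cv2.imwrite("pics/g5.png",f)
E
```

```text
(no output)
```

View pics/g5.png

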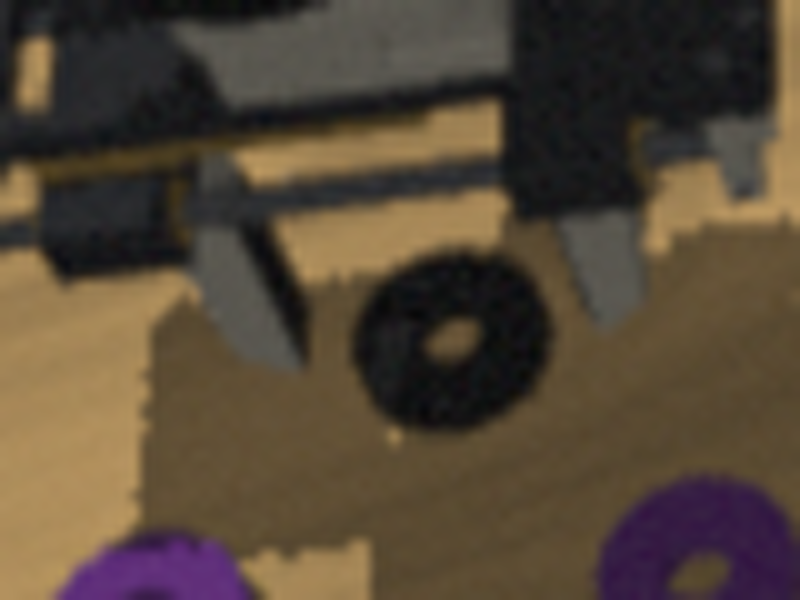

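Call:
move_arm(
  series=[
    [0,0,0.015,0,0,0,0.4],
    [0,0,0.03,0,0,0,0.4],
    [0,0,0.03,0,0,0,0.4],
  ],
)

```text
t: 5.65
tool_pos: [0.5813, -0.2973, -0.0144]
orientation: [-3.119, 0.374, 0.001]
force: [-0.9, -0.3, -0.4]
opening: 0.0648
```

Call:
move_arm(
  series=[
    [0,0,0,0,0,0,-0.2],
    [0,0,0,0,0,0,-0.2],
    [0,0,0,0,0,0,-0.2],
    [0,0,0,0,0,0,-0.2],
    [0,0,0,0,0,0,-0.2],
  ],
  squeeze=4,
)

```text
t: 6.15
tool_pos: [0.5815, -0.2975, -0.014]
orientation: [3.119, -0.374, 0.0]
force: [-0.6, -0.2, 0.5]
opening: 0.0372
```

```bash
python3 - <<'E'
from fit import *
from plant import *
d=read_camera("scene")
f=d["frame"][:,:,::-1].copy()[240:300,130:210];f=cv2.resize(f,None,fx=10,fy=10,interpolation=cv2.INTER_CUBIC)
cv2.imwrite("pics/g6.png",f)
E
```

```text
(no output)
```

View pics/g6.png

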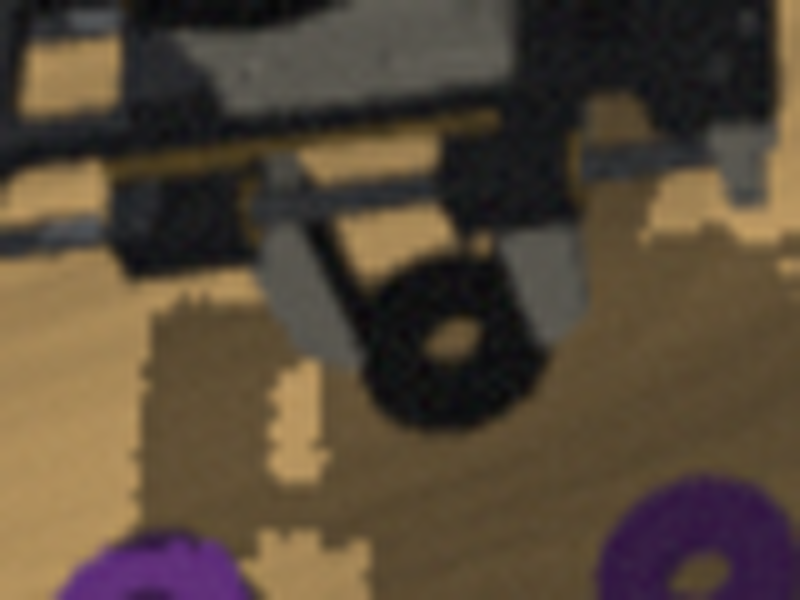

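Call:
move_arm(
  series=[
    [0,0,0,0,0,0,0.4],
    [0,0,0,0,0,0,0.4],
    [0,0,0,0,0,0,0.4],
    [0,0,0.01,0,0,0,0.4],
    [0,0,0.03,0,0,0,0.4],
    [0,0,0.05,0,0,0,0.4],
    [0,0,0.05,0,0,0,0.4],
  ],
)

```text
t: 6.9
tool_pos: [0.5811, -0.2972, -0.0197]
orientation: [-3.119, 0.374, 0.001]
force: [0.1, -0.2, 0.4]
opening: 0.0647
```

Call:
move_arm(
  series=[
    [0,0,0,0,0,0,-0.2],
    [0,0,0,0,0,0,-0.2],
    [0,0,0,0,0,0,-0.2],
    [0,0,0,0,0,0,-0.2],
    [0,0,0,0,0,0,-0.2],
  ],
  squeeze=4,
)

```text
t: 7.4
tool_pos: [0.5816, -0.2975, -0.019]
orientation: [3.119, -0.374, 0.0]
force: [0.4, -0.9, 0.5]
opening: 0.0448
```

```bash
python3 - <<'E'
from fit import *
from plant import *
d=read_camera("scene");np.savez("s7.npz",**d)
f=d["frame"][:,:,::-1].copy()[240:300,130:210];f=cv2.resize(f,None,fx=10,fy=10,interpolation=cv2.INTER_CUBIC)
cv2.imwrite("pics/g7.png",f)
E
```

```text
(no output)
```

View pics/g7.png

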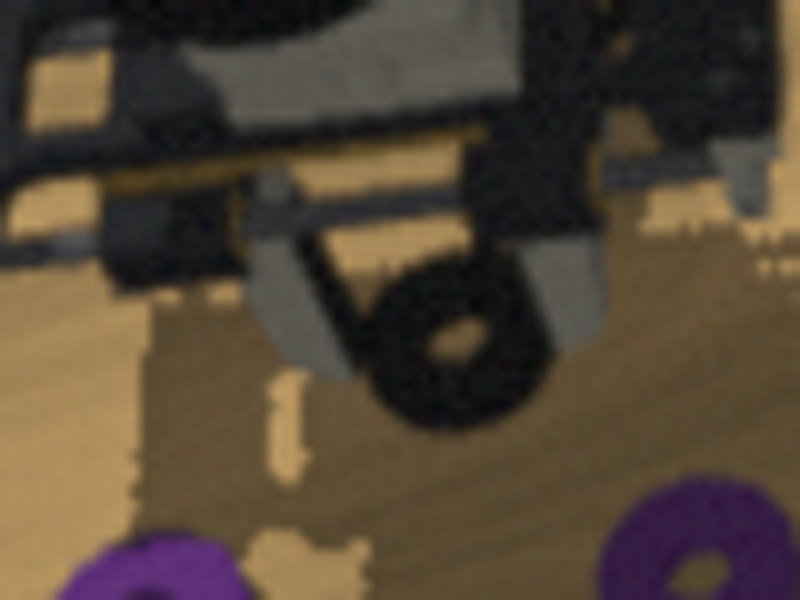

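Call:
move_arm(
  series=[
    [0,0,0,0,0,0,0.2],
    [0,0,0,0,0,0,0.2],
    [0,0,0,0,0,0,0.2],
    [0,0,0.015,0,0,0,0.2],
    [0,0,0.03,0,0,0,0.2],
    [0,0,0.03,0,0,0,0.2],
  ],
)

```text
t: 8.05
tool_pos: [0.5812, -0.2972, -0.0225]
orientation: [-3.119, 0.374, 0.001]
force: [0.7, -0.3, 0.5]
opening: 0.0558
```

Call:
move_arm(
  series=[
    [0,0,0.01,0,0,0,0.2],
    [0,0,0.01,0,0,0,0.2],
  ],
)

```text
t: 8.25
tool_pos: [0.5814, -0.2974, -0.0232]
orientation: [-3.119, 0.374, 0.0]
force: [0.0, 0.1, -0.3]
opening: 0.0559
```

Call:
move_arm(
  series=[
    [0,0,0.01,0,0,0,0.2],
    [0,0,0.01,0,0,0,0.2],
  ],
)

```text
t: 8.45
tool_pos: [0.5814, -0.2974, -0.0242]
orientation: [-3.119, 0.374, 0.0]
force: [-0.3, 0.1, 0.4]
opening: 0.0554
```

Call:
move_arm(
  series=[
    [0,0,0.01,0,0,0,0.2],
    [0,0,0.01,0,0,0,0.2],
  ],
)

```text
t: 8.65
tool_pos: [0.5814, -0.2974, -0.0252]
orientation: [-3.119, 0.374, 0.0]
force: [-1.2, -0.3, -0.1]
opening: 0.0556
```

Call:
move_arm(
  series=[
    [0,0,0.01,0,0,0,0.2],
    [0,0,0.01,0,0,0,0.2],
  ],
)

```text
t: 8.85
tool_pos: [0.5814, -0.2974, -0.0263]
orientation: [-3.119, 0.374, 0.0]
force: [0.7, -0.2, -0.5]
opening: 0.0555
```

Call:
move_arm(
  series=[
    [0,0,0.01,0,0,0,0.2],
    [0,0,0.01,0,0,0,0.2],
  ],
)

```text
t: 9.05
tool_pos: [0.5814, -0.2974, -0.0272]
orientation: [-3.119, 0.374, 0.0]
force: [-0.1, 0.5, -0.4]
opening: 0.0558
```

Call:
move_arm(
  series=[
    [0,0,0,0,0,0,-0.2],
    [0,0,0,0,0,0,-0.2],
    [0,0,0,0,0,0,-0.2],
    [0,0,0,0,0,0,-0.2],
  ],
  squeeze=6,
)

```text
t: 9.45
tool_pos: [0.5815, -0.2975, -0.027]
orientation: [3.119, -0.374, 0.0]
force: [0.1, 0.3, -0.6]
opening: 0.0447
```

```bash
python3 - <<'E'
from fit import *
from plant import *
d=read_camera("scene")
f=d["frame"][:,:,::-1].copy()[240:300,130:210];f=cv2.resize(f,None,fx=10,fy=10,interpolation=cv2.INTER_CUBIC)
cv2.imwrite("pics/g8.png",f); s=read_state();print(s["opening"],s["force"])
E
```

```text
0.04479543147666517 [-0.43821668  0.91044479 -0.29737374]
```

View pics/g8.png

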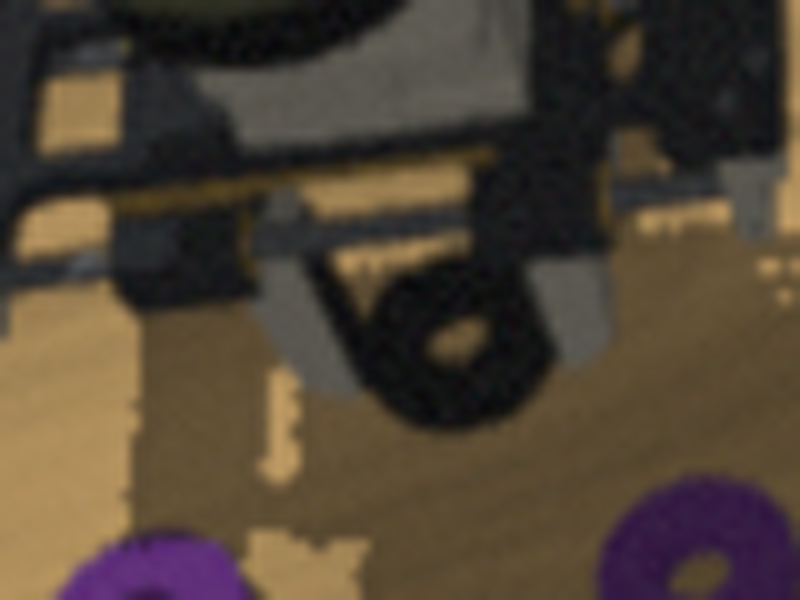

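Call:
move_arm(
  series=[
    [0,0,0,0,0,0,0.25],
    [0,0,0,0,0,0,0.25],
    [0,0,0,0,0,0,0.25],
    [0,0,-0.01,0,0,-0.04,0.25],
    [0,0,-0.01,0,0,-0.08,0.25],
    [0,0,-0.01,0,0,-0.12,0.25],
    [0,0,-0.01,0,0,-0.16,0.25],
    [0,0,-0.01,0,0,-0.2,0.25],
  ],
)

```text
t: 10.3
tool_pos: [0.5815, -0.2975, -0.026]
orientation: [3.08, 0.617, 0.0]
force: [0.0, 0.1, 0.4]
opening: 0.058
```

Call:
move_arm(
  series=[
    [0,0,0,0,0,-0.04,0.25],
    [0,0,0,0,0,-0.08,0.25],
    [0,0,0,0,0,-0.12,0.25],
    [0,0,0,0,0,-0.16,0.25],
    [0,0,0,0,0,-0.2,0.25],
    [0,0,0,0,0,-0.24,0.25],
    [0,0,0,0,0,-0.28,0.25],
    [0,0,0,0,0,-0.3,0.25],
  ],
)

```text
t: 11.1
tool_pos: [0.5815, -0.2974, -0.0261]
orientation: [-2.465, -1.947, -0.0]
force: [0.7, 0.7, -0.0]
opening: 0.0584
```

```bash
python3 go.py .5815 -.2975 -.0272 1.331
```

```text
t 11.1 pos [ 0.5815 -0.2974 -0.0261] yaw 1.3372 q [-0.55  0.46  1.51  0.    1.18 -0.32] F [ 0.7  0.7 -0. ] open 0.0584
shift [-0.001  0.     0.011] turn [ 0.    -0.     0.002]
```

Call:
move_arm(
  series=[
    [0,0,0.01,0,0,0,-0.2],
    [0,0,0.01,0,0,0,-0.2],
    [0,0,0.01,0,0,0,-0.2],
    [0,0,0.01,0,0,0,-0.2],
    [0,0,0.01,0,0,0,-0.2],
  ],
  squeeze=15,
)

```text
t: 11.6
tool_pos: [0.5814, -0.2974, -0.0271]
orientation: [-2.47, -1.941, 0.0]
force: [-0.9, -0.2, -0.7]
opening: 0.046
```

```bash
python3 - <<'E'
from fit import *
from plant import *
d=read_camera("scene");np.savez("s9.npz",**d);e=read_camera("top");np.savez("t9.npz",**e)
f=d["frame"][:,:,::-1].copy()[240:300,130:210];f=cv2.resize(f,None,fx=5,fy=5,interpolation=cv2.INTER_CUBIC)
g=e["frame"][:,:,::-1].copy()[175:235,340:420];g=cv2.resize(g,None,fx=5,fy=5,interpolation=cv2.INTER_CUBIC)
cv2.imwrite("pics/g9.png",np.hstack([f,g])); s=read_state();print(s["opening"],s["force"],s["tool_pos"])
E
```

```text
0.04531869150178001 [ 0.19519583 -0.10366117 -1.21081142] [ 0.58146617 -0.29742734 -0.02710691]
```

View pics/g9.png

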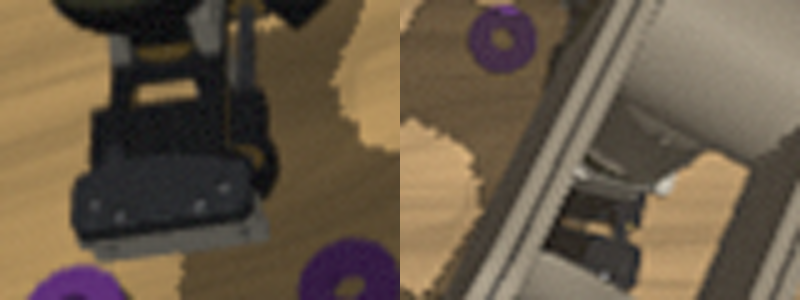

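Call:
move_arm(
  series=[
    [0,0,-0.1,0,0,0,-0.2],
    [0,0,-0.3,0,0,0,-0.2],
    [0,0,-0.6,0,0,0,-0.2],
    [0,0,-0.9,0,0,0,-0.2],
    [0,0,-1,0,0,0,-0.2],
    [0,0,-1,0,0,0,-0.2],
  ],
)

```text
t: 12.3
tool_pos: [0.5831, -0.2985, 0.0758]
orientation: [2.466, 1.939, 0.003]
force: [0.6, 0.1, -0.1]
opening: 0.0462
```

```bash
python3 go.py .6127 .0657 .09 1.331; python3 - <<'E'
from fit import *
from plant import *
d=read_camera("scene");f=d["frame"][:,:,::-1].copy()[200:320,120:280];f=cv2.resize(f,None,fx=4,fy=4,interpolation=cv2.INTER_CUBIC)
cv2.imwrite("pics/g10.png",f)
E
```

```text
t 12.3 pos [ 0.5831 -0.2985  0.0758] yaw 1.3322 q [-0.55  0.35  1.45  0.    1.34 -0.31] F [ 0.6  0.1 -0.1] open 0.0462
shift [ 3.608 -0.573 -0.15 ] turn [0.0015 0.0005 0.0004]
```

View pics/g10.png

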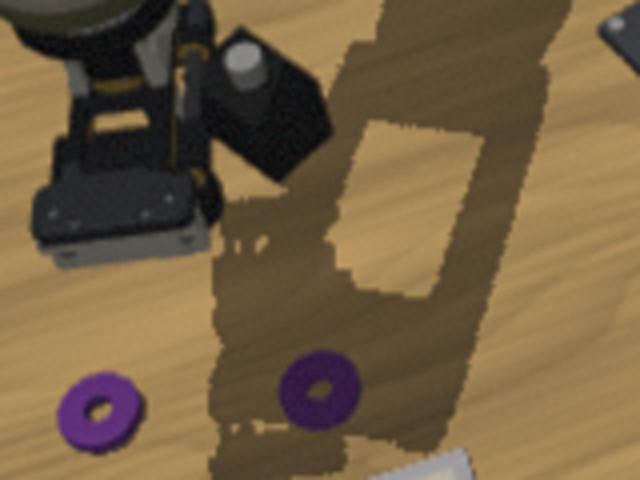

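Call:
move_arm(
  series=[
    [0.4,-0.06,-0.05,0,0,0,-0.2],
    [0.8,-0.12,-0.1,0,0,0,-0.2],
    [1,-0.16,-0.15,0,0,0,-0.2],
  ],
)

```text
t: 12.65
tool_pos: [0.588, -0.193, 0.085]
orientation: [-2.465, -1.94, 0.002]
force: [0.6, -0.6, 0.2]
opening: 0.0459
```

Call:
move_arm(
  series=[
    [0.4,-0.06,-0.05,0,0,0,-0.2],
    [0.8,-0.12,-0.1,0,0,0,-0.2],
    [1,-0.16,-0.15,0,0,0,-0.2],
  ],
)

```text
t: 12.95
tool_pos: [0.5961, -0.0921, 0.1003]
orientation: [-2.465, -1.941, 0.003]
force: [-0.1, -0.0, -1.0]
opening: 0.0461
```

Call:
move_arm(
  series=[
    [0.4,-0.06,0,0,0,0,-0.2],
    [0.8,-0.12,0,0,0,0,-0.2],
    [1,-0.16,0,0,0,0,-0.2],
  ],
)

```text
t: 13.25
tool_pos: [0.6041, 0.0086, 0.1002]
orientation: [-2.466, -1.942, 0.004]
force: [0.3, -0.4, -0.5]
opening: 0.0462
```

Call:
move_arm(
  series=[
    [0.3,-0.06,0,0,0,0,-0.2],
    [0.5,-0.09,0,0,0,0,-0.2],
    [0.6,-0.09,0,0,0,0,-0.2],
    [0.6,-0.09,0,0,0,0,-0.2],
    [0.6,-0.09,0,0,0,0,-0.2],
  ],
)

```text
t: 13.75
tool_pos: [0.6106, 0.065, 0.1019]
orientation: [-2.469, -1.941, 0.002]
force: [0.2, -0.1, -0.2]
opening: 0.0458
```

```bash
python3 go.py .6127 .0657 .045 1.331
```

```text
t 13.75 pos [0.6106 0.065  0.1019] yaw 1.3323 q [ 0.02  0.23  1.55 -0.    1.37  0.26] F [ 0.2 -0.1 -0.2] open 0.0458
shift [0.012 0.019 0.569] turn [-0.0004  0.0003  0.0004]
```

Call:
move_arm(
  series=[
    [0.01,0.02,0.2,0,0,0,-0.2],
    [0.01,0.02,0.4,0,0,0,-0.2],
    [0.01,0.02,0.55,0,0,0,-0.2],
    [0.01,0.02,0.6,0,0,0,-0.2],
    [0.01,0.02,0.6,0,0,0,-0.2],
  ],
)

```text
t: 14.25
tool_pos: [0.6125, 0.0656, 0.0418]
orientation: [-2.47, -1.94, 0.003]
force: [-0.4, -0.4, -1.6]
opening: 0.0463
```

```bash
python3 go.py .6127 .0657 .031 1.331;python3 - <<'E'
from fit import *
from plant import *
d=read_camera("scene");np.savez("s11.npz",**d);e=read_camera("top");np.savez("t11.npz",**e)
f=d["frame"][:,:,::-1].copy()[180:260,260:360];f=cv2.resize(f,None,fx=4,fy=4,interpolation=cv2.INTER_CUBIC)
g=e["frame"][:,:,::-1].copy()[170:250,230:330];g=cv2.resize(g,None,fx=4,fy=4,interpolation=cv2.INTER_CUBIC)
cv2.imwrite("pics/g11.png",np.hstack([f,g]))
E
```

```text
t 14.25 pos [0.6125 0.0656 0.0418] yaw 1.3316 q [ 0.02  0.29  1.59 -0.    1.27  0.26] F [-0.4 -0.4 -1.6] open 0.0463
shift [0.001 0.002 0.108] turn [-0.0006  0.0002  0.0002]
```

View pics/g11.png

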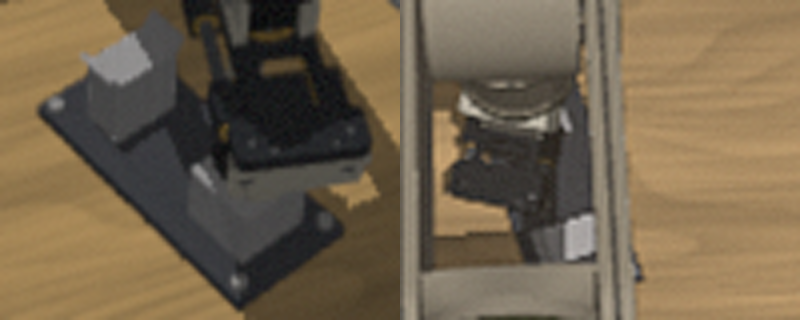

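Call:
move_arm(
  series=[
    [0,0,0.03,0,0,0,-0.2],
    [0,0,0.06,0,0,0,-0.2],
    [0,0,0.09,0,0,0,-0.2],
    [0,0,0.1,0,0,0,-0.2],
    [0,0,0.1,0,0,0,-0.2],
  ],
)

```text
t: 14.85
tool_pos: [0.6131, 0.0664, 0.0326]
orientation: [-2.47, -1.941, 0.001]
force: [0.1, 0.1, 0.3]
opening: 0.0462
```

Call:
move_arm(
  series=[
    [0,0,0.01,0,0,0,-0.2],
    [0,0,0.01,0,0,0,-0.2],
  ],
)

```text
t: 15.05
tool_pos: [0.6133, 0.0663, 0.0318]
orientation: [-2.47, -1.941, 0.0]
force: [-0.3, 0.6, 0.1]
opening: 0.046
```

Call:
move_arm(
  series=[
    [-0.007,-0.004,0.01,0,0,0,-0.2],
    [-0.007,-0.004,0.01,0,0,0,-0.2],
  ],
)

```text
t: 15.25
tool_pos: [0.6126, 0.0657, 0.0308]
orientation: [-2.47, -1.941, 0.0]
force: [0.4, 0.1, -0.3]
opening: 0.046
```

Call:
move_arm(
  series=[
    [0,0,0.008,0,0,0,-0.2],
    [0,0,0.008,0,0,0,-0.2],
  ],
)

```text
t: 15.45
tool_pos: [0.6127, 0.0657, 0.03]
orientation: [-2.47, -1.941, 0.0]
force: [0.7, 0.5, -0.9]
opening: 0.0459
```

Call:
move_arm(
  series=[
    [0,0,0.008,0,0,0,-0.2],
    [0,0,0.008,0,0,0,-0.2],
  ],
)

```text
t: 15.65
tool_pos: [0.6129, 0.0658, 0.0297]
orientation: [2.47, 1.941, 0.0]
force: [-2.2, 0.4, 2.3]
opening: 0.0459
```

Call:
move_arm(
  series=[
    [0,0,0,0,0,0,0.25],
    [0,0,0,0,0,0,0.25],
    [0,0,0,0,0,0,0.25],
    [0,0,-0.1,0,0,0,0.25],
    [0,0,-0.4,0,0,0,0.25],
    [0,0,-0.8,0,0,0,0.25],
    [0,0,-1,0,0,0,0.25],
  ],
)

```text
t: 16.35
tool_pos: [0.6142, 0.0659, 0.1337]
orientation: [2.468, 1.94, 0.005]
force: [1.3, 0.4, 0.9]
opening: 0.0582
```

```bash
python3 go.py .511 .271 .09 -2.915
```

```text
t 16.35 pos [0.6142 0.0659 0.1337] yaw 1.3324 q [0.02 0.21 1.51 0.   1.42 0.26] F [1.3 0.4 0.9] open 0.0582
shift [ 1.749 -1.49   0.433] turn [ 0.0012  0.0011 -0.648 ]
```

Call:
move_arm(
  series=[
    [0.12,-0.1,0,0,0,-0.04,0.3],
    [0.24,-0.2,0,0,0,-0.08,0.3],
    [0.36,-0.3,0,0,0,-0.12,0.3],
    [0.48,-0.4,0,0,0,-0.16,0.3],
    [0.6,-0.5,0,0,0,-0.2,0.3],
    [0.72,-0.6,0,0,0,-0.24,0.3],
    [0.84,-0.7,0,0,0,-0.28,0.3],
    [0.95,-0.8,0,0,0,-0.32,0.3],
  ],
)

```text
t: 17.15
tool_pos: [0.557, 0.1776, 0.1299]
orientation: [-1.221, -2.894, -0.0]
force: [-0.1, -0.0, -0.2]
opening: 0.0604
```

```bash
python3 go.py .516 .272 .09 -2.915;python3 - <<'E'
from fit import *
from plant import *
d=read_camera("scene");np.savez("s12.npz",**d);e=read_camera("top");np.savez("t12.npz",**e)
f=d["frame"][:,:,::-1].copy()[180:260,260:360];f=cv2.resize(f,None,fx=4,fy=4,interpolation=cv2.INTER_CUBIC)
g=e["frame"][:,:,::-1].copy()[170:250,230:330];g=cv2.resize(g,None,fx=4,fy=4,interpolation=cv2.INTER_CUBIC)
cv2.imwrite("pics/g12.png",np.hstack([f,g]))
E
```

```text
t 17.15 pos [0.557  0.1776 0.1299] yaw 2.343 q [ 0.22  0.12  1.61  0.    1.41 -0.55] F [-0.1 -0.  -0.2] open 0.0604
shift [0.962 0.365 0.399] turn [ 0.     -0.     -0.3263]
```

View pics/g12.png

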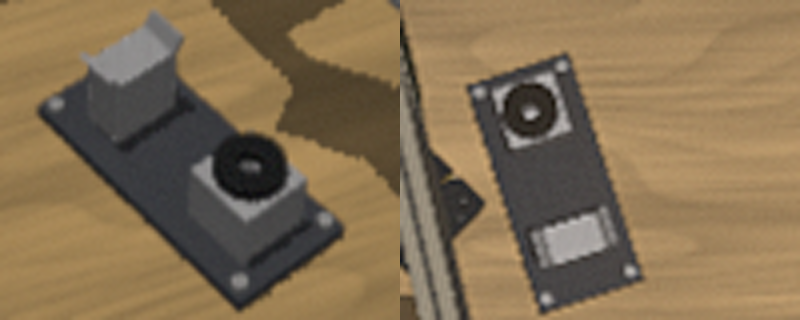

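```bash
cat > ring.py <<'E'
from fit import *
def run(d,fx,guess):
    e=d
    c=proj(d,[[guess[0],guess[1],.069]])[0];r=(int(c[0])-10,int(c[1])-10,21,21)
    g=d["frame"].mean(2)[r[1]:r[1]+21,r[0]:r[0]+21]
    post=render(d,[M["fixture"][1]],(*fx,0),r,8)
    def cost(v):
        ring=render(d,[cyl(.023,0,.012)],(guess[0]+v[0]*1e-3,guess[1]+v[1]*1e-3,0,.057),r,8)
        hole=render(d,[cyl(.0075,.012,.0121)],(guess[0]+v[0]*1e-3,guess[1]+v[1]*1e-3,0,.057),r,8)
        A=np.stack([(1-post)*(1-ring),post*(1-ring),ring*(1-hole),ring*hole],-1).reshape(-1,4)
        x,res,_,_=np.linalg.lstsq(A,g.ravel(),rcond=None); return ((A@x-g.ravel())**2).sum()
    b=minimize(cost,[0,0],method="Nelder-Mead",options=dict(initial_simplex=[[0,0],[2,0],[0,2]],xatol=.02))
    return np.array(guess)+b.x*1e-3,b.fun
E
python3 - <<'E'
from ring import *
T=load("t12.npz");S=load("s12.npz")
f,c=fit([T],M["fixture"],(.56,.05,-2.85),"grey",pad=48);print(f,c)
R=lambda f:(f[0]-.055*np.cos(f[2]),f[1]-.055*np.sin(f[2]))
print("post T",R(f)); print("ring T",run(T,f,R(f)))
f0=(.55972,.05086,-2.849);print(R(f0),run(T,f0,R(f0)))
# post alone before: fit hole/top by same model w/out ring
T0=load("top0.npz")
c=proj(T0,[[.6127,.0657,.057]])[0];r=(int(c[0])-13,int(c[1])-13,27,27);g=T0["frame"].mean(2)[r[1]:r[1]+27,r[0]:r[0]+27]
def cost(v):
    F=(.56+v[0]*1e-3,.05+v[1]*1e-3,-2.85+v[2]*.02);b=render(T0,[M["fixture"][0]],(*F,0),r,8);p=render(T0,[M["fixture"][1]],(*F,0),r,8);h=render(T0,[cyl(.0075,.057,.0571,-.055,0)],(*F,0),r,8)
    A=np.stack([(1-b)*(1-p),b*(1-p),p*(1-h),p*h],-1).reshape(-1,4);x=np.linalg.lstsq(A,g.ravel(),rcond=None)[0];return((A@x-g.ravel())**2).sum()
b=minimize(cost,[0,0,0],method="Nelder-Mead",options=dict(initial_simplex=[[0,0,0],[2,0,0],[0,2,0],[0,0,2]]));v=b.x
print("post from top face",R((.56+v[0]*1e-3,.05+v[1]*1e-3,-2.85+v[2]*.02)),v,b.fun)
E
```

```text
[ 0.55971394  0.050858   -2.84899369] 1371.2491860645328
post T (np.float64(0.6123763011477247), np.float64(0.06672229751077484))
ring T (array([0.6108999 , 0.06775594]), np.float64(332255.78274264734))
(np.float64(0.6123824604382295), np.float64(0.06672396106248096)) (array([0.61080721, 0.06763499]), np.float64(331813.3541451831))
post from top face (np.float64(0.6143160506250218), np.float64(0.06678370575432513)) [1.68574707 0.8133849  0.15101336] 342779.63409717823
```

```bash
python3 - <<'E'
from ring import *
ims=[]
for nm,fx in(("t12.npz",(.55972,.05086,-2.849)),("s12.npz",(.5603,.0495,-2.854))):
    T=load(nm);c=proj(T,[[.6127,.0657,.057]])[0]
    u0,v0=int(c[0])-20,int(c[1])-20
    f=cv2.resize(T["frame"][v0:v0+40,u0:u0+40,::-1],None,fx=10,fy=10,interpolation=cv2.INTER_NEAREST)
    def W(P):
        P=np.asarray(P,float);x,y,a=fx;return np.c_[x+np.cos(a)*P[:,0]-np.sin(a)*P[:,1],y+np.sin(a)*P[:,0]+np.cos(a)*P[:,1],P[:,2]]
    def dr(P,col): 
        q=(proj(T,W(P))-[u0,v0]+.5)*10;cv2.polylines(f,[np.round(q).astype(int)],True,col,1)
    dr([[-.08,-.025,.057],[-.03,-.025,.057],[-.03,.025,.057],[-.08,.025,.057]],(0,0,255))
    t=np.linspace(0,6.28,60)
    dr(np.c_[-.055+.023*np.cos(t),.023*np.sin(t),.069+0*t],(0,255,0));dr(np.c_[-.055+.0075*np.cos(t),.0075*np.sin(t),.069+0*t],(0,255,0))
    dr([[-.1,-.045,.012],[.1,-.045,.012],[.1,.045,.012],[-.1,.045,.012]],(255,0,0))
    ims.append(f)
cv2.imwrite("pics/r1.png",np.hstack(ims))
E
```

```text
(no output)
```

View pics/r1.png

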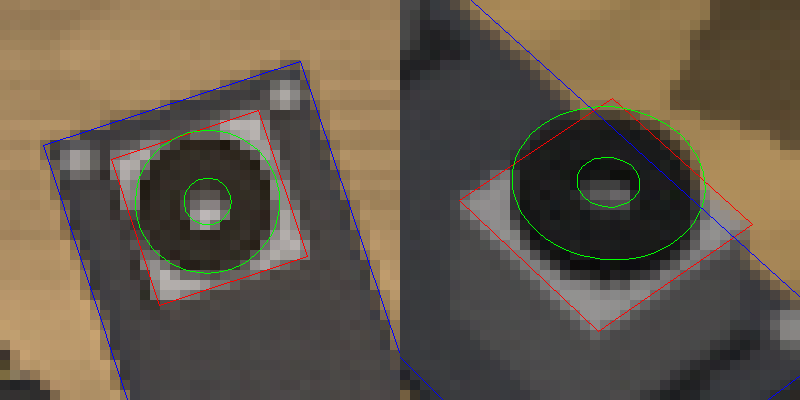

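Call:
move_arm(
  series=[
    [0.12,0.05,0.1,0,0,-0.04,0.3],
    [0.24,0.1,0.2,0,0,-0.08,0.3],
    [0.36,0.15,0.3,0,0,-0.12,0.3],
    [0.48,0.2,0.4,0,0,-0.16,0.3],
    [0.6,0.25,0.4,0,0,-0.2,0.3],
    [0.75,0.3,0.4,0,0,-0.24,0.3],
    [0.88,0.34,0.4,0,0,-0.28,0.3],
    [0.96,0.365,0.4,0,0,-0.325,0.3],
  ],
)

```text
t: 18.05
tool_pos: [0.5171, 0.2716, 0.0896]
orientation: [-0.342, 3.123, -0.0]
force: [-0.2, -0.2, -0.5]
opening: 0.06
```

```bash
python3 go.py .516 .272 -.018 -2.915
```

```text
t 18.05 pos [0.5171 0.2716 0.0896] yaw -2.9233 q [ 0.4   0.16  1.65 -0.    1.34 -1.39] F [-0.2 -0.2 -0.5] open 0.06
shift [0.01  0.007 1.076] turn [-0.      0.     -0.0026]
```

Call:
move_arm(
  series=[
    [0.01,0.005,0.3,0,0,-0.003,0.3],
    [0.01,0.005,0.6,0,0,-0.003,0.3],
    [0.01,0.005,0.8,0,0,-0.003,0.3],
    [0.01,0.005,0.95,0,0,-0.003,0.3],
    [0.01,0.005,1,0,0,-0.003,0.3],
    [0.01,0.005,1,0,0,-0.003,0.3],
  ],
)

```text
t: 18.65
tool_pos: [0.516, 0.2713, -0.0109]
orientation: [0.353, -3.121, 0.001]
force: [-0.2, 0.4, 0.5]
opening: 0.0606
```

```bash
python3 go.py .516 .272 -.026 -2.915; python3 - <<'E'
from fit import *
from plant import *
d=read_camera("scene");np.savez("s13.npz",**d)
f=d["frame"][:,:,::-1].copy()[140:220,330:430];f=cv2.resize(f,None,fx=7,fy=7,interpolation=cv2.INTER_CUBIC)
cv2.imwrite("pics/g13.png",f)
E
```

```text
t 18.65 pos [ 0.516   0.2713 -0.0109] yaw -2.9165 q [ 0.4   0.27  1.71 -0.    1.16 -1.4 ] F [-0.2  0.4  0.5] open 0.0606
shift [-0.002  0.007  0.151] turn [-0.0001 -0.0003 -0.0005]
```

View pics/g13.png

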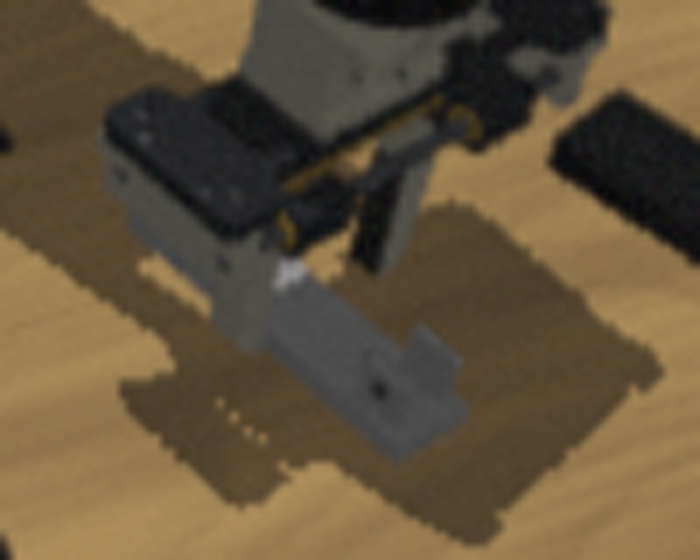

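Fingers straddle the bar at about (240,340) and (390,270). I'll lower the last bit and grip.

Call:
move_arm(
  series=[
    [0,0.005,0.05,0,0,0,0.3],
    [0,0.005,0.1,0,0,0,0.3],
    [0,0.005,0.13,0,0,0,0.3],
    [0,0.005,0.145,0,0,0,0.3],
    [0,0.005,0.145,0,0,0,0.3],
  ],
)

```text
t: 19.2
tool_pos: [0.5157, 0.2721, -0.0255]
orientation: [0.355, -3.121, 0.0]
force: [0.4, 0.5, -0.3]
opening: 0.0604
```

Call:
move_arm(
  series=[
    [0,0,0,0,0,0,-0.5],
    [0,0,0,0,0,0,-0.5],
    [0,0,0,0,0,0,-0.5],
    [0,0,0,0,0,0,-0.5],
    [0,0,0,0,0,0,-0.5],
  ],
  squeeze=30,
)

```text
t: 19.7
tool_pos: [0.5161, 0.2722, -0.025]
orientation: [-0.355, 3.121, 0.0]
force: [-0.6, -1.3, 1.2]
opening: 0.0356
```

```bash
python3 go.py .516 .272 -.026 -2.915; python3 - <<'E'
from plant import *
import numpy as np
np.savez("s14.npz",**read_camera("scene"))
E
```

```text
t 19.7 pos [ 0.5161  0.2722 -0.025 ] yaw -2.9151 q [ 0.4   0.29  1.72 -0.    1.13 -1.4 ] F [-0.6 -1.3  1.2] open 0.0356
shift [ 0.001 -0.001  0.01 ] turn [-0.      0.0001 -0.    ]
```

Call:
move_arm(
  series=[
    [0,0,-0.1,0,0,0,-0.5],
    [0,0,-0.3,0,0,0,-0.5],
    [0,0,-0.6,0,0,0,-0.5],
    [0,0,-0.9,0,0,0,-0.5],
    [0,0,-1,0,0,0.04,-0.5],
    [0,0,-1,0,0,0.08,-0.5],
    [0,0,-1,0,0,0.12,-0.5],
    [0,0,-1,0,0,0.16,-0.5],
  ],
)

```text
t: 20.55
tool_pos: [0.5159, 0.2722, 0.0755]
orientation: [0.44, 3.11, 0.0]
force: [-0.3, 0.1, -1.4]
opening: 0.0353
```

```bash
python3 go.py .5521 .0476 .1 .2916; python3 - <<'E'
from fit import *
from plant import *
d=read_camera("scene")
f=d["frame"][:,:,::-1].copy()[100:220,330:490];f=cv2.resize(f,None,fx=4,fy=4,interpolation=cv2.INTER_CUBIC)
cv2.imwrite("pics/g15.png",f)
E
```

```text
t 20.55 pos [0.5159 0.2722 0.0755] yaw 2.8603 q [ 0.4   0.17  1.66  0.    1.31 -0.89] F [-0.3  0.1 -1.4] open 0.0353
shift [-0.972 -2.057 -0.245] turn [ 1.000e-04 -1.000e-04  8.176e-01]
```

View pics/g15.png

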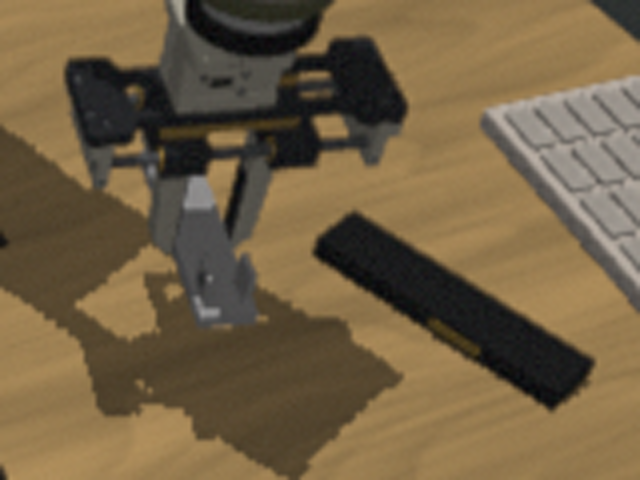

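Call:
move_arm(
  series=[
    [-0.05,-0.1,-0.1,0,0,0.04,-0.5],
    [-0.1,-0.2,-0.2,0,0,0.08,-0.5],
    [-0.15,-0.3,-0.25,0,0,0.12,-0.5],
    [-0.2,-0.4,-0.25,0,0,0.16,-0.5],
    [-0.25,-0.55,-0.25,0,0,0.2,-0.5],
    [-0.3,-0.7,-0.25,0,0,0.24,-0.5],
    [-0.38,-0.82,-0.25,0,0,0.28,-0.5],
    [-0.45,-0.95,-0.25,0,0,0.32,-0.5],
  ],
)

```text
t: 21.4
tool_pos: [0.5333, 0.168, 0.1002]
orientation: [-1.881, -2.516, -0.0]
force: [1.0, -0.2, -2.0]
opening: 0.0357
```

```bash
python3 go.py .5521 .0476 .1 .2916
```

```text
t 21.4 pos [0.5333 0.168  0.1002] yaw 1.8578 q [ 0.21  0.08  1.71  0.    1.35 -0.07] F [ 1.  -0.2 -2. ] open 0.0357
shift [-1.208 -0.16   0.002] turn [-0.     -0.      0.4985]
```

Call:
move_arm(
  series=[
    [-0.12,-0.02,0,0,0,0.04,-0.5],
    [-0.24,-0.04,0,0,0,0.08,-0.5],
    [-0.36,-0.06,0,0,0,0.12,-0.5],
    [-0.48,-0.08,0,0,0,0.16,-0.5],
    [-0.6,-0.1,0,0,0,0.2,-0.5],
    [-0.72,-0.12,0,0,0,0.24,-0.5],
    [-0.84,-0.14,0,0,0,0.28,-0.5],
    [-1,-0.16,0,0,0,0.32,-0.5],
  ],
)

```text
t: 22.2
tool_pos: [0.5463, 0.0679, 0.1002]
orientation: [-2.86, -1.299, 0.0]
force: [0.3, 0.3, -2.1]
opening: 0.0357
```

```bash
python3 go.py .5521 .0476 .08 .2916
```

```text
t 22.2 pos [0.5463 0.0679 0.1002] yaw 0.8528 q [0.03 0.06 1.73 0.   1.35 0.75] F [ 0.3  0.3 -2.1] open 0.0357
shift [-0.115  0.177  0.202] turn [-1.000e-04 -0.000e+00  1.786e-01]
```

Call:
move_arm(
  series=[
    [-0.03,0.04,0.05,0,0,0.04,-0.5],
    [-0.06,0.08,0.1,0,0,0.08,-0.5],
    [-0.09,0.12,0.15,0,0,0.12,-0.5],
    [-0.115,0.17,0.2,0,0,0.16,-0.5],
    [-0.115,0.177,0.2,0,0,0.179,-0.5],
    [-0.115,0.177,0.2,0,0,0.179,-0.5],
    [-0.115,0.177,0.2,0,0,0.179,-0.5],
  ],
)

```text
t: 22.9
tool_pos: [0.5523, 0.0478, 0.0801]
orientation: [-3.107, -0.463, -0.0]
force: [0.2, -0.3, -2.6]
opening: 0.0357
```

```bash
python3 go.py .5521 .0476 .05 .2916;python3 - <<'E'
from fit import *
from plant import *
d=read_camera("scene");np.savez("s16.npz",**d);e=read_camera("top");np.savez("t16.npz",**e)
f=d["frame"][:,:,::-1].copy()[160:260,260:360];f=cv2.resize(f,None,fx=4,fy=4,interpolation=cv2.INTER_CUBIC)
g=e["frame"][:,:,::-1].copy()[160:260,230:330];g=cv2.resize(g,None,fx=4,fy=4,interpolation=cv2.INTER_CUBIC)
cv2.imwrite("pics/g16.png",np.hstack([f,g]))
E
```

```text
t 22.9 pos [0.5523 0.0478 0.0801] yaw 0.2959 q [-0.01  0.09  1.74  0.    1.31  1.27] F [ 0.2 -0.3 -2.6] open 0.0357
shift [-0.003  0.002  0.301] turn [-0.     -0.      0.0014]
```

View pics/g16.png

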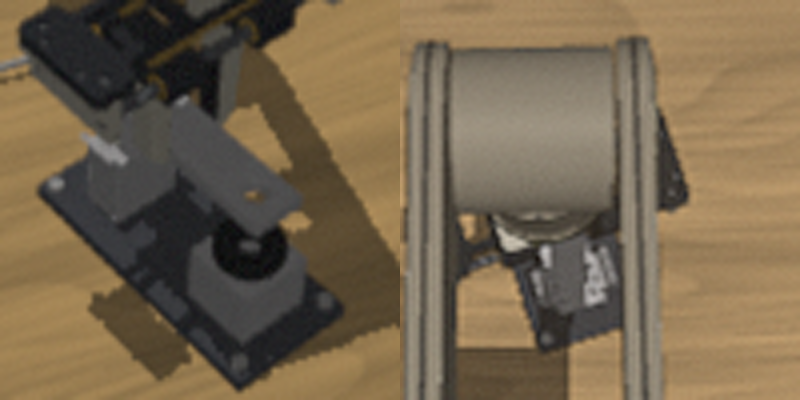

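```bash
python3 - <<'E'
from fit import *
S=load("s16.npz")
u0,v0=295,185
f=cv2.resize(S["frame"][v0:v0+50,u0:u0+55,::-1],None,fx=10,fy=10,interpolation=cv2.INTER_NEAREST)
t=np.linspace(0,6.28,40)
def dr(P,c):
    q=(proj(S,P)-[u0,v0]+.5)*10;cv2.polylines(f,[np.round(q).astype(int)],True,c,1)
o=np.array([.6127,.0657]);a=.2916;ux=np.array([np.cos(a),np.sin(a)]);uy=np.array([-ux[1],ux[0]])
for z in(.105,.115):dr(np.c_[o[0]+.0075*np.cos(t),o[1]+.0075*np.sin(t),z+0*t],(0,255,0))
C=[o+ux*i+uy*j for i,j in((.02,.018),(.02,-.018),(-.1,-.018),(-.1,.018))]
dr([[*c,.115] for c in C],(0,0,255));dr([[*c,.105] for c in C],(255,0,0))
cv2.imwrite("pics/r2.png",f)
E
```

```text
(no output)
```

View pics/r2.png

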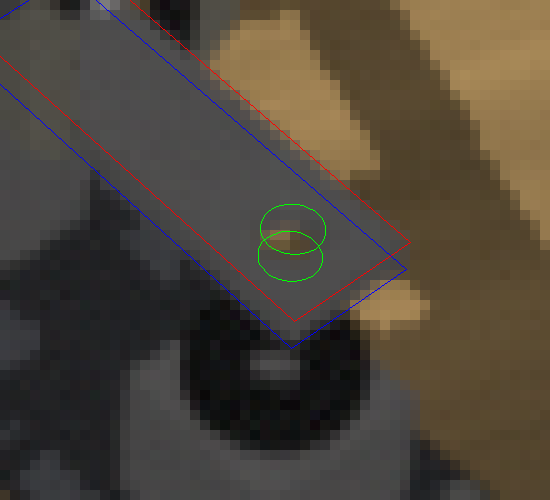

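Call:
move_arm(
  series=[
    [-0.003,0.002,0.08,0,0,0.001,-0.5],
    [-0.003,0.002,0.16,0,0,0.001,-0.5],
    [-0.003,0.002,0.24,0,0,0.001,-0.5],
    [-0.003,0.002,0.28,0,0,0.001,-0.5],
    [-0.003,0.002,0.28,0,0,0.001,-0.5],
  ],
)

```text
t: 23.5
tool_pos: [0.5511, 0.0475, 0.0505]
orientation: [-3.108, -0.453, 0.003]
force: [-0.7, 0.5, -2.2]
opening: 0.0356
```

```bash
cat > ov.py <<'E'
from fit import *
from plant import *
import sys
S=read_camera("scene");np.savez("sov.npz",**S);st=read_state();p=st["tool_pos"];Rm=cv2.Rodrigues(st["orientation"])[0];a=np.arctan2(Rm[1,0],Rm[0,0])
print(p,a,st["force"],st["t"])
u0,v0=290,180
im=np.clip(S["frame"][v0:v0+55,u0:u0+60,::-1].astype(float)*1.6,0,255).astype(np.uint8)
f=cv2.resize(im,None,fx=10,fy=10,interpolation=cv2.INTER_NEAREST)
t=np.linspace(0,6.28,40)
def dr(P,c):
    q=(proj(S,P)-[u0,v0]+.5)*10;cv2.polylines(f,[np.round(q).astype(int)],True,c,1)
ux=np.array([np.cos(a),np.sin(a)]);uy=np.array([-ux[1],ux[0]]);o=p[:2]+.0633*ux;zb=p[2]+.025
print("hole",o,"under",zb)
for z in(zb,zb+.01):dr(np.c_[o[0]+.0075*np.cos(t),o[1]+.0075*np.sin(t),z+0*t],(0,255,0))
C=[o+ux*i+uy*j for i,j in((.02,.018),(.02,-.018),(-.1,-.018),(-.1,.018))]
dr([[*c,zb+.01] for c in C],(0,0,255));dr([[*c,zb] for c in C],(255,0,0))
cv2.imwrite(sys.argv[1],f)
E
python3 ov.py pics/r3.png
```

```text
[0.55161485 0.04751905 0.05118998] 0.2894190648044693 [ 0.07122687 -0.74348084 -0.88641558] 23.55
hole [0.6122822  0.06558459] under 0.0761899849319599
```

View pics/r3.png

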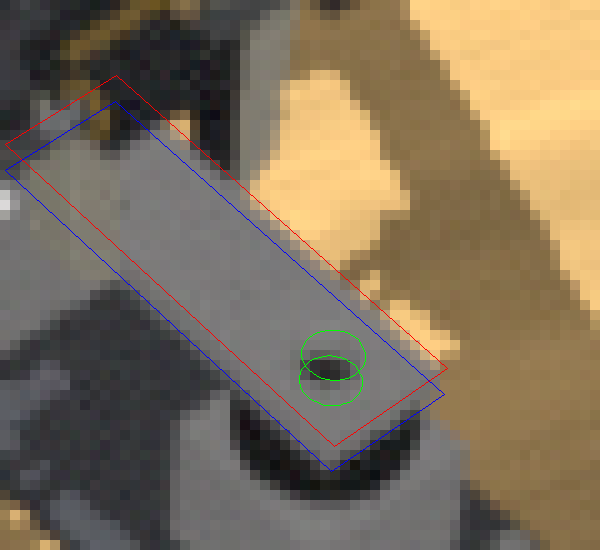

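Call:
move_arm(
  series=[
    [0.003,0,0.02,0,0,0,-0.5],
    [0.003,0,0.04,0,0,0,-0.5],
    [0.003,0,0.05,0,0,0,-0.5],
    [0.003,0,0.05,0,0,0,-0.5],
  ],
)

```text
t: 23.95
tool_pos: [0.5523, 0.0476, 0.0467]
orientation: [-3.109, -0.453, 0.0]
force: [0.0, 0.1, -1.6]
opening: 0.0354
```

Call:
move_arm(
  series=[
    [0,0,0.01,0,0,0,-0.5],
    [0,0,0.01,0,0,0,-0.5],
  ],
)

```text
t: 24.15
tool_pos: [0.5524, 0.0476, 0.0458]
orientation: [-3.109, -0.453, 0.0]
force: [0.9, 0.3, -1.7]
opening: 0.0352
```

Call:
move_arm(
  series=[
    [0,0,0.01,0,0,0,-0.5],
    [0,0,0.01,0,0,0,-0.5],
  ],
)

```text
t: 24.35
tool_pos: [0.5523, 0.0476, 0.0448]
orientation: [3.109, 0.453, -0.0]
force: [-0.7, 0.1, -1.7]
opening: 0.0355
```

Call:
move_arm(
  series=[
    [0,0,0.008,0,0,0,-0.5],
    [0,0,0.008,0,0,0,-0.5],
  ],
)

```text
t: 24.55
tool_pos: [0.5524, 0.0476, 0.044]
orientation: [3.109, 0.453, 0.0]
force: [1.0, -0.5, -1.5]
opening: 0.0354
```

Call:
move_arm(
  series=[
    [0,0,0.006,0,0,0,-0.5],
    [0,0,0.006,0,0,0,-0.5],
  ],
)

```text
t: 24.75
tool_pos: [0.5524, 0.0476, 0.0439]
orientation: [3.109, 0.453, 0.0]
force: [-2.9, 0.3, 4.8]
opening: 0.0356
```

Call:
move_arm(
  series=[
    [0,0,0,0,0,0,0.2],
    [0,0,0,0,0,0,0.2],
    [0,0,0,0,0,0,0.2],
    [0,0,0,0,0,0,0.2],
    [0,0,-0.2,0,0,0,0.2],
    [0,0,-0.5,0,0,0,0.2],
    [0,0,-0.9,0,0,0,0.2],
    [0,0,-1,0,0,0,0.2],
  ],
)

```text
t: 25.55
tool_pos: [0.5552, 0.0476, 0.1486]
orientation: [3.108, 0.453, 0.011]
force: [0.8, -0.1, 0.4]
opening: 0.0553
```

```bash
python3 go.py .4702 -.2455 .1 .2916
```

```text
t 25.55 pos [0.5552 0.0476 0.1486] yaw 0.2894 q [-0.01  0.03  1.67 -0.    1.43  1.27] F [ 0.8 -0.1  0.4] open 0.0553
shift [-1.654  2.565  0.48 ] turn [ 0.0007 -0.0022 -0.0007]
```

Call:
move_arm(
  series=[
    [-0.25,0.4,0,0,0,0,0.1],
    [-0.5,0.8,0,0,0,0,0.1],
    [-0.6,1,0,0,0,0,0.1],
  ],
)

```text
t: 25.85
tool_pos: [0.5223, -0.068, 0.143]
orientation: [3.108, 0.451, -0.001]
force: [-0.0, 0.1, 0.8]
opening: 0.0514
```

```bash
python3 go.py .4702 -.2455 .1 .2916; python3 - <<'E'
from fit import *
from plant import *
d=read_camera("scene");np.savez("s17.npz",**d);e=read_camera("top");np.savez("t17.npz",**e)
f=d["frame"][:,:,::-1].copy()[170:260,260:350];f=cv2.resize(f,None,fx=4,fy=4,interpolation=cv2.INTER_CUBIC)
g=e["frame"][:,:,::-1].copy()[170:260,220:310];g=cv2.resize(g,None,fx=4,fy=4,interpolation=cv2.INTER_CUBIC)
cv2.imwrite("pics/g17.png",np.hstack([f,g]))
E
```

```text
t 25.85 pos [ 0.5223 -0.068   0.143 ] yaw 0.2884 q [-0.23 -0.04  1.75 -0.    1.43  1.06] F [-0.   0.1  0.8] open 0.0514
shift [-1.004  1.554  0.432] turn [ 0.0002  0.0003 -0.001 ]
```

View pics/g17.png

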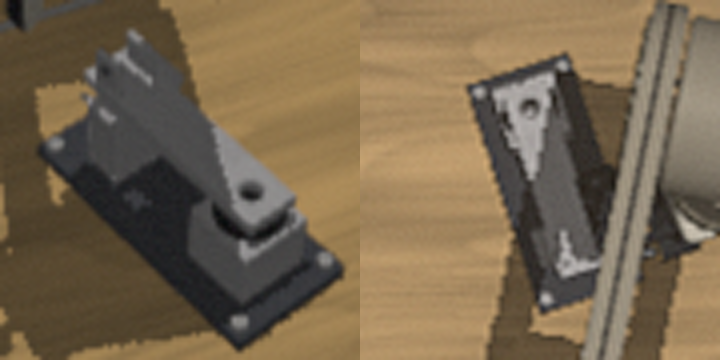

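Call:
move_arm(
  series=[
    [-0.25,0.4,0,0,0,0,0.1],
    [-0.5,0.8,0,0,0,0,0.1],
    [-0.65,1,0,0,0,0,0.1],
  ],
)

```text
t: 26.25
tool_pos: [0.4891, -0.1814, 0.143]
orientation: [3.109, 0.452, -0.001]
force: [-0.3, 0.0, -0.2]
opening: 0.0511
```

```bash
python3 go.py .4702 -.2455 .09 .2916; cat > ht.py <<'E'
from fit import *
from plant import *
T=read_camera("top");np.savez("t18.npz",**T);S=read_camera("scene");np.savez("s18.npz",**S)
t=np.linspace(0,6.28,40);ims=[]
for d,fx in((T,(.55972,.05086,-2.849)),(S,(.5603,.0495,-2.854))):
    h=np.array([fx[0]-.055*np.cos(fx[2]),fx[1]-.055*np.sin(fx[2])])
    c=proj(d,[[*h,.079]])[0];u0,v0=int(c[0])-10,int(c[1])-10
    f=cv2.resize(d["frame"][v0:v0+20,u0:u0+20,::-1],None,fx=20,fy=20,interpolation=cv2.INTER_NEAREST)
    for z,col in((.079,(0,255,0)),(.069,(0,255,255)),(.057,(0,0,255))):
        q=(proj(d,np.c_[h[0]+.0075*np.cos(t),h[1]+.0075*np.sin(t),z+0*t])-[u0,v0]+.5)*20;cv2.polylines(f,[np.round(q).astype(int)],True,col,1)
    ims.append(f)
cv2.imwrite("pics/r4.png",np.hstack(ims))
E
python3 ht.py
```

```text
t 26.25 pos [ 0.4891 -0.1814  0.143 ] yaw 0.2889 q [-0.45 -0.05  1.77 -0.    1.43  0.83] F [-0.3  0.  -0.2] open 0.0511
shift [-0.364  0.561  0.531] turn [ 0.0001  0.0001 -0.0008]
```

View pics/r4.png

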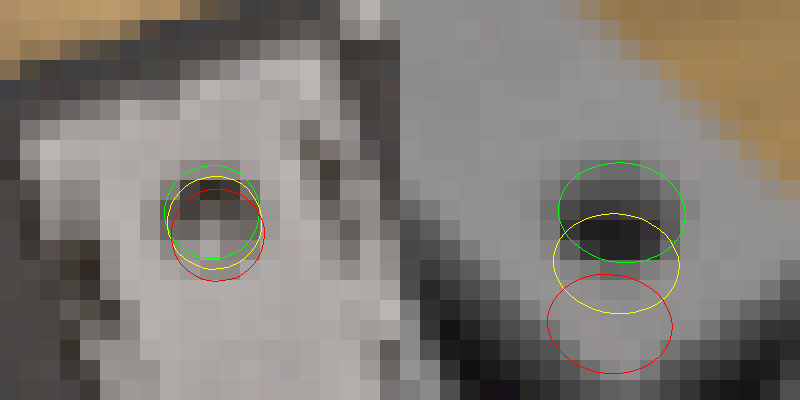

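Call:
move_arm(
  series=[
    [-0.1,0.15,0.1,0,0,0,0.1],
    [-0.2,0.35,0.25,0,0,0,0.1],
    [-0.33,0.52,0.45,0,0,0,0.1],
    [-0.36,0.56,0.53,0,0,0,0.1],
    [-0.36,0.56,0.53,0,0,0,0.1],
    [-0.36,0.56,0.53,0,0,0,0.1],
  ],
)

```text
t: 26.95
tool_pos: [0.4718, -0.2425, 0.0907]
orientation: [-3.108, -0.454, -0.001]
force: [-0.1, -0.4, -0.4]
opening: 0.0511
```

```bash
python3 go.py .470 -.2457 .035 .2916
```

```text
t 26.95 pos [ 0.4718 -0.2425  0.0907] yaw 0.2901 q [-0.57  0.01  1.8   0.    1.33  0.71] F [-0.1 -0.4 -0.4] open 0.0511
shift [-0.027  0.026  0.557] turn [-0.0002 -0.0001 -0.0005]
```

Call:
move_arm(
  series=[
    [-0.015,0.026,0.15,0,0,0,0.1],
    [-0.015,0.026,0.3,0,0,0,0.1],
    [-0.015,0.026,0.45,0,0,0,0.1],
    [-0.015,0.026,0.52,0,0,0,0.1],
    [-0.015,0.026,0.54,0,0,0,0.1],
    [-0.015,0.026,0.54,0,0,0,0.1],
  ],
)

```text
t: 27.55
tool_pos: [0.4702, -0.2464, 0.0359]
orientation: [-3.108, -0.453, 0.001]
force: [0.1, 0.5, 0.5]
opening: 0.0511
```

```bash
python3 go.py .470 -.2457 .035 .2916; python3 - <<'E'
from fit import *
from plant import *
d=read_camera("scene")
f=d["frame"][:,:,::-1].copy()[190:250,140:220];f=cv2.resize(f,None,fx=8,fy=8,interpolation=cv2.INTER_CUBIC)
cv2.imwrite("pics/g19.png",f)
E
```

```text
t 27.55 pos [ 0.4702 -0.2464  0.0359] yaw 0.2893 q [-0.58  0.08  1.84  0.    1.23  0.7 ] F [0.1 0.5 0.5] open 0.0511
shift [ 0.    -0.007  0.009] turn [-0.0002  0.0002 -0.0007]
```

View pics/g19.png

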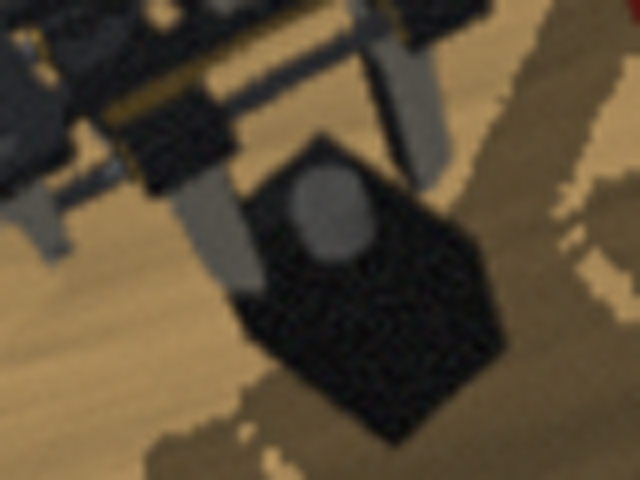

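Call:
move_arm(
  series=[
    [0,0,0,0,0,0,-0.8],
    [0,0,0,0,0,0,-0.8],
    [0,0,0,0,0,0,-0.8],
    [0,0,0,0,0,0,-0.8],
    [0,0,0,0,0,0,-0.8],
    [0,0,0,0,0,0,-0.8],
  ],
  squeeze=4,
)

```text
t: 28.2
tool_pos: [0.4706, -0.2467, 0.0367]
orientation: [3.109, 0.453, 0.0]
force: [0.6, 1.1, 2.6]
opening: 0.0217
```

Call:
move_arm(
  series=[
    [0,0,0,0,0,0,-0.1],
    [0,0,0,0,0,0,-0.1],
    [0,0,0,0,0,0,-0.1],
    [0,0,0,0,0,-0.04,0],
    [0,0,0,0,0,-0.08,0],
    [0,0,0,0,0,-0.12,0],
    [0,0,0,0,0,-0.16,0],
    [0,0,0,0,0,-0.2,0],
  ],
)

```text
t: 29.0
tool_pos: [0.4703, -0.2466, 0.0363]
orientation: [-2.813, -1.399, 0.0]
force: [0.1, 0.2, -0.1]
opening: 0.0465
```

Call:
move_arm(
  series=[
    [0,0,0,0,0,-0.04,0],
    [0,0,0,0,0,-0.08,0],
    [0,0,0,0,0,-0.12,0],
    [0,0,0,0,0,-0.16,0],
    [0,0,0,0,0,-0.2,0],
    [0,0,0,0,0,-0.24,0],
    [0,0,0,0,0,-0.28,0],
    [0,0,0,0,0,-0.3,0],
  ],
)

```text
t: 29.8
tool_pos: [0.4704, -0.2466, 0.0363]
orientation: [-1.872, -2.523, 0.0]
force: [0.3, -0.5, 0.7]
opening: 0.0466
```

```bash
python3 go.py .470 -.2464 .0355 1.862
```

```text
t 29.8 pos [ 0.4704 -0.2466  0.0363] yaw 1.865 q [-0.58  0.08  1.84 -0.    1.23 -0.87] F [ 0.3 -0.5  0.7] open 0.0466
shift [ 0.003 -0.003  0.008] turn [-0.    -0.     0.001]
```

Call:
move_arm(
  series=[
    [0,0,0,0,0,0,-0.8],
    [0,0,0,0,0,0,-0.8],
    [0,0,0,0,0,0,-0.8],
    [0,0,0,0,0,0,-0.8],
    [0,0,0,0,0,0,-0.8],
    [0,0,0,0,0,0,-0.8],
  ],
  squeeze=30,
)

```text
t: 30.4
tool_pos: [0.4705, -0.2466, 0.0364]
orientation: [1.878, 2.518, 0.0]
force: [0.6, 0.3, 0.5]
opening: 0.0211
```

Call:
move_arm(
  series=[
    [0,0,-0.1,0,0,0,-0.8],
    [0,0,-0.3,0,0,0,-0.8],
    [0,0,-0.6,0,0,0,-0.8],
    [0,0,-0.9,0,0,0,-0.8],
    [0,0,-1,0,0,0,-0.8],
    [0,0,-1,0,0,0,-0.8],
  ],
)

```text
t: 31.0
tool_pos: [0.4717, -0.2475, 0.1386]
orientation: [1.876, 2.515, 0.0]
force: [-0.8, -0.9, -1.5]
opening: 0.0213
```

```bash
python3 go.py .6127 .0657 .13 1.862; python3 - <<'E'
from fit import *
from plant import *
d=read_camera("scene")
f=d["frame"][:,:,::-1].copy()[140:250,120:260];f=cv2.resize(f,None,fx=4,fy=4,interpolation=cv2.INTER_CUBIC)
cv2.imwrite("pics/g20.png",f)
E
```

```text
t 31.0 pos [ 0.4717 -0.2475  0.1386] yaw 1.8601 q [-0.58 -0.03  1.75 -0.    1.42 -0.87] F [-0.8 -0.9 -1.5] open 0.0213
shift [2.6   2.245 0.084] turn [ 0.0008  0.001  -0.0006]
```

View pics/g20.png

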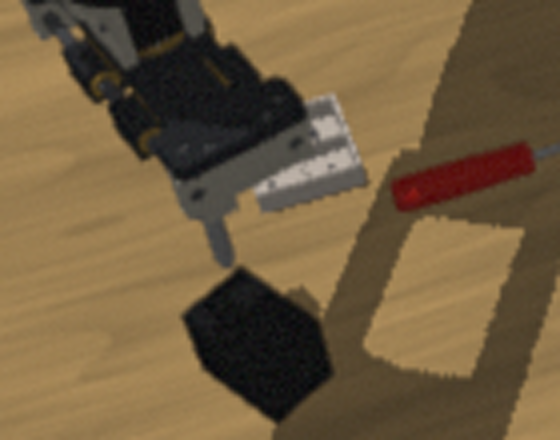

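Call:
move_arm(
  series=[
    [0.3,0.25,-0.05,0,0,0,-0.8],
    [0.6,0.5,-0.1,0,0,0,-0.8],
    [0.87,0.75,-0.15,0,0,0,-0.8],
  ],
)

```text
t: 31.35
tool_pos: [0.5163, -0.1402, 0.149]
orientation: [-1.877, -2.515, 0.002]
force: [0.2, 0.5, -1.4]
opening: 0.021
```

Call:
move_arm(
  series=[
    [0.3,0.25,0,0,0,0,-0.8],
    [0.6,0.5,0,0,0,0,-0.8],
    [0.87,0.75,0,0,0,0,-0.8],
  ],
)

```text
t: 31.65
tool_pos: [0.5635, -0.0351, 0.1488]
orientation: [-1.876, -2.516, 0.003]
force: [0.6, -0.7, -0.7]
opening: 0.0209
```

Call:
move_arm(
  series=[
    [0.3,0.25,0,0,0,0,-0.8],
    [0.6,0.5,0,0,0,0,-0.8],
    [0.8,0.7,0,0,0,0,-0.8],
    [0.85,0.73,0,0,0,0,-0.8],
    [0.85,0.73,0,0,0,0,-0.8],
    [0.85,0.73,0,0,0,0,-0.8],
  ],
)

```text
t: 32.25
tool_pos: [0.6092, 0.0644, 0.15]
orientation: [-1.877, -2.517, 0.003]
force: [0.1, 0.1, -0.8]
opening: 0.021
```

```bash
python3 go.py .6127 .0657 .115 1.862
```

```text
t 32.25 pos [0.6092 0.0644 0.15  ] yaw 1.8599 q [ 0.02  0.19  1.5  -0.    1.46 -0.27] F [ 0.1  0.1 -0.8] open 0.021
shift [0.003 0.038 0.349] turn [-0.0008 -0.0001 -0.0007]
```

Call:
move_arm(
  series=[
    [0.003,0.03,0.1,0,0,0,-0.8],
    [0.003,0.03,0.2,0,0,0,-0.8],
    [0.003,0.03,0.3,0,0,0,-0.8],
    [0.003,0.03,0.35,0,0,0,-0.8],
    [0.003,0.03,0.35,0,0,0,-0.8],
    [0.003,0.03,0.35,0,0,0,-0.8],
  ],
)

```text
t: 32.85
tool_pos: [0.613, 0.0663, 0.1164]
orientation: [-1.878, -2.518, 0.0]
force: [-0.2, -0.1, -2.0]
opening: 0.021
```

```bash
python3 go.py .6127 .0657 .11 1.862; python3 - <<'E'
from fit import *
from plant import *
d=read_camera("scene");p=read_state()["tool_pos"]
u0,v0=300,190
f=cv2.resize(d["frame"][v0:v0+50,u0:u0+50,::-1],None,fx=12,fy=12,interpolation=cv2.INTER_NEAREST)
t=np.linspace(0,6.28,40)
zt=p[2]-.0284
for r,z,c in((.003,zt,(0,0,255)),(.006,zt+.008,(0,0,255)),(.011,zt+.05,(255,0,0)),(.0075,.079,(0,255,0))):
    o=(.6127,.0657) if r==.0075 else p[:2]
    q=(proj(d,np.c_[o[0]+r*np.cos(t),o[1]+r*np.sin(t),z+0*t])-[u0,v0]+.5)*12;cv2.polylines(f,[np.round(q).astype(int)],True,c,1)
cv2.imwrite("pics/r5.png",f)
E
```

```text
t 32.85 pos [0.613  0.0663 0.1164] yaw 1.86 q [ 0.02  0.22  1.53  0.    1.4  -0.26] F [-0.2 -0.1 -2. ] open 0.021
shift [-0.005 -0.004  0.064] turn [-0.0001 -0.     -0.0006]
```

View pics/r5.png

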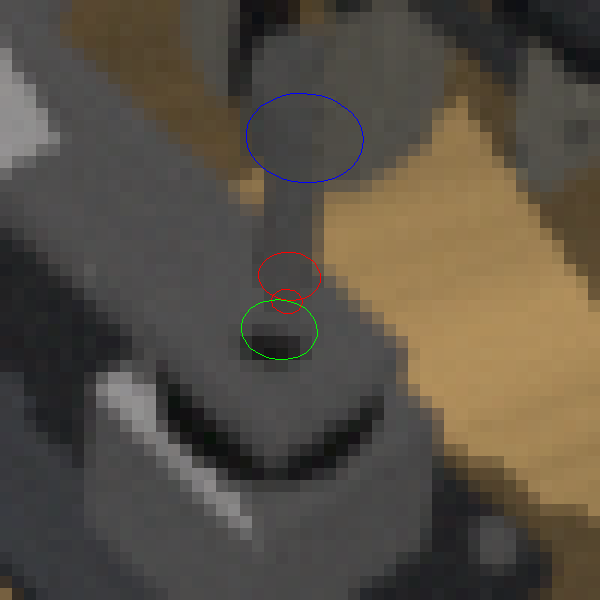

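Call:
move_arm(
  series=[
    [-0.004,-0.004,0.04,0,0,0,-0.8],
    [-0.004,-0.004,0.08,0,0,0,-0.8],
    [-0.004,-0.004,0.12,0,0,0,-0.8],
    [-0.004,-0.004,0.14,0,0,0,-0.8],
    [-0.004,-0.004,0.14,0,0,0,-0.8],
  ],
)

```text
t: 33.4
tool_pos: [0.6123, 0.0659, 0.1018]
orientation: [-1.877, -2.518, 0.001]
force: [-0.2, 0.4, -1.3]
opening: 0.0212
```

```bash
python3 go.py .6127 .0657 .0574 1.862
```

```text
t 33.4 pos [0.6123 0.0659 0.1018] yaw 1.8601 q [ 0.02  0.23  1.54 -0.    1.37 -0.27] F [-0.2  0.4 -1.3] open 0.0212
shift [-0.003  0.003  0.444] turn [-0.0003 -0.0001 -0.0006]
```

Call:
move_arm(
  series=[
    [0,0.002,0.03,0,0,0,-0.8],
    [0,0.002,0.06,0,0,0,-0.8],
    [0,0.002,0.09,0,0,0,-0.8],
    [0,0.002,0.1,0,0,0,-0.8],
  ],
)

```text
t: 33.8
tool_pos: [0.6126, 0.066, 0.0918]
orientation: [-1.878, -2.518, 0.001]
force: [-0.8, -0.4, -1.2]
opening: 0.0212
```

Call:
move_arm(
  series=[
    [0,0,0.03,0,0,0,-0.8],
    [0,0,0.06,0,0,0,-0.8],
    [0,0,0.08,0,0,0,-0.8],
    [0,0,0.08,0,0,0,-0.8],
  ],
)

```text
t: 34.2
tool_pos: [0.6126, 0.0659, 0.0839]
orientation: [-1.878, -2.518, 0.001]
force: [-0.5, 0.0, -0.8]
opening: 0.0213
```

Call:
move_arm(
  series=[
    [0,0,0.03,0,0,0,-0.8],
    [0,0,0.06,0,0,0,-0.8],
    [0,0,0.08,0,0,0,-0.8],
    [0,0,0.08,0,0,0,-0.8],
  ],
)

```text
t: 34.6
tool_pos: [0.6126, 0.066, 0.0759]
orientation: [-1.878, -2.518, 0.001]
force: [-0.7, 0.4, -1.0]
opening: 0.0215
```

Call:
move_arm(
  series=[
    [0,0,0.03,0,0,0,-0.8],
    [0,0,0.06,0,0,0,-0.8],
    [0,0,0.09,0,0,0,-0.8],
    [0,0,0.11,0,0,0,-0.8],
    [0,0,0.11,0,0,0,-0.8],
  ],
)

```text
t: 35.1
tool_pos: [0.6126, 0.0659, 0.0649]
orientation: [-1.878, -2.518, 0.001]
force: [0.7, -0.5, -0.7]
opening: 0.0208
```

Call:
move_arm(
  series=[
    [0,0,0.02,0,0,0,-0.8],
    [0,0,0.04,0,0,0,-0.8],
    [0,0,0.05,0,0,0,-0.8],
    [0,0,0.05,0,0,0,-0.8],
  ],
)

```text
t: 35.5
tool_pos: [0.6128, 0.0659, 0.0602]
orientation: [-1.878, -2.518, 0.0]
force: [0.6, 0.0, -1.0]
opening: 0.0212
```

Call:
move_arm(
  series=[
    [0,0,0.01,0,0,0,-0.8],
    [0,0,0.015,0,0,0,-0.8],
    [0,0,0.015,0,0,0,-0.8],
  ],
)

```text
t: 35.8
tool_pos: [0.6129, 0.066, 0.0589]
orientation: [-1.878, -2.518, 0.0]
force: [-1.3, -0.6, -2.0]
opening: 0.0213
```

Call:
move_arm(
  series=[
    [0,0,0.01,0,0,0,-0.8],
    [0,0,0.01,0,0,0,-0.8],
  ],
)

```text
t: 36.0
tool_pos: [0.6129, 0.066, 0.0578]
orientation: [-1.878, -2.518, 0.0]
force: [-0.3, 0.4, -0.9]
opening: 0.021
```

Call:
move_arm(
  series=[
    [0,0,0.01,0,0,0,-0.8],
    [0,0,0.01,0,0,0,-0.8],
  ],
)

```text
t: 36.2
tool_pos: [0.6131, 0.0659, 0.0574]
orientation: [1.878, 2.518, 0.0]
force: [-1.9, 0.0, 3.6]
opening: 0.0213
```

Call:
move_arm(
  series=[
    [0,0,0,0,0,0,-0.2],
    [0,0,0,0,0,0,-0.2],
    [0,0,0,0,0,0,-0.2],
    [0,0,0,0,0,0,-0.2],
    [0,0,-0.2,0,0,0,-0.2],
    [0,0,-0.5,0,0,0,-0.2],
    [0,0,-0.9,0,0,0,-0.2],
    [0,0,-1,0,0,0,-0.2],
  ],
)

```text
t: 37.0
tool_pos: [0.6158, 0.066, 0.1625]
orientation: [1.874, 2.514, 0.007]
force: [0.7, -0.2, 0.8]
opening: 0.0374
```

Call:
move_arm(
  series=[
    [-0.4,-0.3,0,0,0,0,-0.2],
    [-0.8,-0.6,0,0,0,0,-0.2],
    [-1,-0.8,0,0,0,0,-0.2],
  ],
)

```text
t: 37.3
tool_pos: [0.5638, -0.0554, 0.1566]
orientation: [1.879, 2.517, -0.002]
force: [-0.2, -0.4, -0.3]
opening: 0.0368
```

Call:
move_arm(
  series=[
    [-0.4,-0.3,0,0,0,0,-0.2],
    [-0.8,-0.6,0,0,0,0,-0.2],
    [-1,-0.8,0,0,0,0,-0.2],
    [-1,-0.8,0,0,0,0,-0.2],
    [-1,-0.8,0,0,0,0,-0.2],
  ],
)

```text
t: 37.8
tool_pos: [0.5165, -0.1717, 0.1566]
orientation: [-1.88, -2.517, -0.001]
force: [0.5, 0.7, -0.9]
opening: 0.0368
```

```bash
python3 - <<'E'
from fit import *
from plant import *
d=read_camera("scene");np.savez("sE.npz",**d);e=read_camera("top");np.savez("tE.npz",**e);s=read_state();print(s["t"],s["tool_pos"],s["force"])
cv2.imwrite("pics/endS.png",d["frame"][:,:,::-1]);cv2.imwrite("pics/endT.png",e["frame"][:,:,::-1])
f=d["frame"][:,:,::-1].copy()[165:260,255:350];f=cv2.resize(f,None,fx=4,fy=4,interpolation=cv2.INTER_CUBIC)
g=e["frame"][:,:,::-1].copy()[165:260,220:315];g=cv2.resize(g,None,fx=4,fy=4,interpolation=cv2.INTER_CUBIC)
cv2.imwrite("pics/g21.png",np.hstack([f,g]))
E
```

```text
37.9 [ 0.51703985 -0.17048093  0.15672026] [ 0.20685244  0.80692705 -0.28535805]
```

View pics/g21.png

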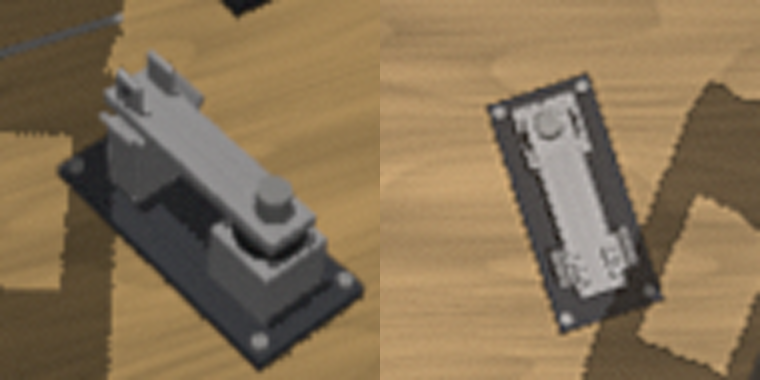

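View pics/endS.png

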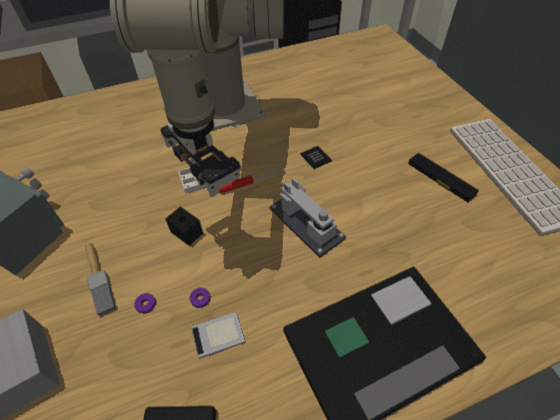

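The last picture shows the pin head seated on the arm at (275,200) in the left crop, the spacer between arm and post, and the lug end between the cradle walls. The purple rings, at (145,302) and (200,297), and the bystanders are where they were.

```bash
python3 -c "
from fit import *
T=load('tE.npz');S=load('sE.npz')
for n,d,h in(('T',T,(.6124,.0667)),('S',S,(.6130,.0652))):
    for z in(.079,.089):
        print(n,z,proj(d,[[*h,z+.02]])[0].round(1))
from plant import *
print(close_job())"
```

```text
T 0.079 [261.8 195. ]
T 0.089 [261.7 194.4]
S 0.079 [323.2 211.8]
S 0.089 [323.5 209.2]
the job is handed in; nothing more can be done
None
```

The swivel joint is assembled and handed in at about 38 s on the robot's clock. The spacer lies on the post, the arm lies on the spacer with its lug end in the cradle, and the pin stands through arm and spacer into the post.

- **Seating:** each part touched down within about 0.5 mm of its expected height. For the pin that is head underside on the arm's top, with a contact force of about 4 N. The pin went down without side resistance.
- **Pictures:** the last pictures, with the gripper clear, show the pin head on the arm and the lugs between the cradle walls. The purple rings and bystanders look unmoved; I judged this by eye. I did not fit the final poses numerically after release.
- **What disagreed:** the real fingertips sat about 27–30 mm higher than the reported TCP. The first two closings on the spacer therefore closed above it without moving it. I found the offset by probing gently and worked relative to the contact readings from then on.
- **A failed check:** one grey-level fit of the spacer on the post gave a poor residual, so I used overlays instead. They agreed to about 1 mm.

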